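# Strip the valve block of a car lift

### The job

Strip the lift's valve block: slide any solenoid coils still on it up off their cartridge tubes and put them in the flat grey sheet-metal tray, then get all three stuck cartridges out of the block and stand them nose down in the pockets of the plastic rack. The seals grip too hard for a straight pull: work each cartridge to and fro while easing it upward, so that the block, which only stands in its cradle by its own weight, is never lifted. Finish by laying the white dust cover squarely on the block so that it closes all three ports, and leave the nut dish and the tape roll alone.

Things in the scene. Friction and masses are not known exactly. Their poses are not given: they have to be found in the camera images.
- block (a joint): lift of the valve block off its seat, m (0 = seated). Aluminium block 60 x 224 x 48 mm, 1.5 kg, held down only by its weight, kept from turning by the cradle. A straight pull on a cartridge needs 25 to 36 N and lifts the block. Turned while pulled (0.3 to 0.5 N m), rubbing is shared between turning and rising: 0.8 rad or more of turning per 3 mm of rise needs under 12 N of pull
- block_top (a point): centre of the block's flat top face, 56 mm above the bench when seated; x across the block (60 mm), y along the row of ports (224 mm), z up. Three ports dia 28 mm lie along y at -80, 0 and +80 mm, named 0, 1, 2
- cradle: the fixed dark steel cradle under the block, base 100 x 262 x 8 mm, angles up to 34 mm above the bench; origin under its centre, axes as the block's
- cartridge0: steel solenoid cartridge 0, 114 mm, 0.13 kg, slip-in (no thread), starts pressed home in port 0, hexagon resting on the block. Origin: centre of the flat nose end, z up through it. Nose dia 25, z 0-38 mm (seal grips it over the first 20 mm of rise); hexagon z 38-72, 30 mm across flats (flats face +y, -y and each 60 deg on); round tube dia 19, z 72-114 mm
- cartridge1: steel solenoid cartridge 1, 114 mm, 0.13 kg, slip-in (no thread), starts pressed home in port 1, hexagon resting on the block. Origin: centre of the flat nose end, z up through it. Nose dia 25, z 0-38 mm (seal grips it over the first 20 mm of rise); hexagon z 38-72, 30 mm across flats (flats face +y, -y and each 60 deg on); round tube dia 19, z 72-114 mm
- cartridge2: steel solenoid cartridge 2, 114 mm, 0.13 kg, slip-in (no thread), starts pressed home in port 2, hexagon resting on the block. Origin: centre of the flat nose end, z up through it. Nose dia 25, z 0-38 mm (seal grips it over the first 20 mm of rise); hexagon z 38-72, 30 mm across flats (flats face +y, -y and each 60 deg on); round tube dia 19, z 72-114 mm
- coil0: black solenoid coil 0 (may be absent: already taken off), 0.15 kg, body 46 (x) x 44 (y) x 36 mm high, bore 22 mm along z, a plug socket on its +x side (overall x -23 to +45 mm, pins to +54). Origin: bore centre at the underside. Starts loose over the tube of cartridge 0, on its hexagon, 1.5 mm play, not held (nut already off); the tube stands 6 mm proud of it
- coil1: black solenoid coil 1 (may be absent: already taken off), 0.15 kg, body 46 (x) x 44 (y) x 36 mm high, bore 22 mm along z, a plug socket on its +x side (overall x -23 to +45 mm, pins to +54). Origin: bore centre at the underside. Starts loose over the tube of cartridge 1, on its hexagon, 1.5 mm play, not held (nut already off); the tube stands 6 mm proud of it
- coil2: black solenoid coil 2 (may be absent: already taken off), 0.15 kg, body 46 (x) x 44 (y) x 36 mm high, bore 22 mm along z, a plug socket on its +x side (overall x -23 to +45 mm, pins to +54). Origin: bore centre at the underside. Starts loose over the tube of cartridge 2, on its hexagon, 1.5 mm play, not held (nut already off); the tube stands 6 mm proud of it
- coil_tray: flat grey sheet-metal tray for the coils, fixed, outside 270 (x) x 150 (y) x 32 mm, walls and floor 5 mm; origin at the centre of its underside
- rack: grey plastic pocket rack for the cartridges, fixed, outside 190 (x) x 68 (y) x 42 mm, walls and floor 5 mm; three open pockets about 56 x 58 mm in a row along x, centred at x = -61, 0 and +61 mm; origin at the centre of its underside
- cover: white dust cover lying on the bench, flat plate 66 (x) x 230 (y) x 5 mm with a grip rib on top along y, 16 mm thick (x), 90 mm long, its top 36 mm above the underside; 0.12 kg; origin at the centre of its underside
- nut_dish: bystander: round steel dish dia 84 x 26 mm with the coil nuts, origin under its centre
- tape_roll: bystander: roll of paper tape lying flat, dia 84 x 25 mm, origin under its centre

How it is judged (in metres and radians):
On the way:
1. all coils lie in the tray and all three cartridges stand in the rack (x of coil0 in the frame of coil_tray between -0.128 and 0.128 m and y of coil0 in the frame of coil_tray between -0.07 and 0.07 m and z of each of coil0, coil1, coil2 in the frame of coil_tray below 0.03 m and linear speed of each of coil0, coil1, coil2, cartridge0, cartridge1, cartridge2 below 0.03 m/s and x of coil1 in the frame of coil_tray between -0.128 and 0.128 m and y of coil1 in the frame of coil_tray between -0.07 and 0.07 m and x of coil2 in the frame of coil_tray between -0.128 and 0.128 m and y of coil2 in the frame of coil_tray between -0.07 and 0.07 m and x of cartridge0 in the frame of rack between -0.09 and 0.09 m and y of cartridge0 in the frame of rack between -0.03 and 0.03 m and z of each of cartridge0, cartridge1, cartridge2 in the frame of rack below 0.018 m and angle between each of cartridge0, cartridge1, cartridge2's own z axis and vertical below 0.6 rad and x of cartridge1 in the frame of rack between -0.09 and 0.09 m and y of cartridge1 in the frame of rack between -0.03 and 0.03 m and x of cartridge2 in the frame of rack between -0.09 and 0.09 m and y of cartridge2 in the frame of rack between -0.03 and 0.03 m), for 0.2 s.
At the end, for the whole second after the job is handed in: every coil present lies in the coil tray; the three cartridges stand nose down on the floor of the rack's pockets (leaning under 0.6 rad); the block is seated in its cradle; the dust cover lies flat on the block's top face, within 10 mm across, 12 mm along and 0.1 rad of square; all at rest (all of step 1 and x of cover in the frame of block_top between -0.01 and 0.01 m and y of cover in the frame of block_top between -0.012 and 0.012 m and z of cover in the frame of block_top between -0.004 and 0.004 m and angle between the y axis of cover and the y axis of block_top, either way round below 0.1 rad and linear speed of cover below 0.03 m/s and value of joint block below 0.002 m); the robot touches nothing.
It fails at once if the block is lifted more than 6 mm off its seat (value of joint block above 0.006 m).
It fails at once if the nut dish is moved by more than 30 mm (distance of nut_dish from where it was at the start of the episode above 0.03 m).
It fails at once if the tape roll is moved by more than 30 mm (distance of tape_roll from where it was at the start of the episode above 0.03 m).
Of coil0, coil1, coil2 only 1 to 3 are there at a start; the rules pass over those that are not, and their reading is None.
At some moment in a run one of cover may be knocked a few centimetres aside while the robot is not near it.
It also fails if it takes over 210 s, if anything falls off the work surface, if the arm or the gripper's body presses on something with over 40 N, if the wrist force passes 120 N, or if a joint passes its speed limit or range.

### The arm

A 6-joint arm with a two-finger parallel gripper is mounted at the origin on the work surface. World frame = base frame: x ahead of the robot, y to its left, z up, the work surface at z = 0. Lengths are in mm, angles in rad, forces in N, time in s.
With the tool pointing down it reaches from about 275 to 750 mm from the base axis. Payload 10.2 kg.
Tool frame: the origin (TCP) lies at the centre of the arm's flange, where the gripper is bolted on; the fingertips stand ctrl.tip_reach ahead of it and the grasp point (between the pads) lies 155 mm ahead of it (ctrl.tip_reach is the distance from the TCP to the fingertips, in mm); z points along the fingers, y is the direction in which the jaws open and shut (so a half turn about z gives the same grasp; the last joint's range is limited). The gripper opens to 85 mm and grips with 20 to 120 N. Pads are 22 mm wide; open, the fingers measure 114 mm over their backs; the gripper's body (76 mm by 85 mm) begins 54 mm behind the grasp point. The pads swing forward as they close: fully open they stand 13 mm farther back than shut.
Start: joints at [-1.385, 0.313, 1.498, -0, 1.331, -0.223], TCP at [208.68, -481.752, 404.694] pointing down, gripper open.
Joint ranges: [-2.94, 2.94], [-0.97, 2.17], [0.19, 2.56], [-1.23, 4.37], [0.02, 3.11], [-2.88, 2.88]. Speed limits (rad/s): [2.39, 2.39, 3.01, 3.14, 3.14, 3.14].

### API

Orientations are given as a unit quaternion [w, x, y, z].
In Python, from rig import ctrl, viewer gives the robot as it stands.
- The arm moves only by the tool drive_tool, never from a script. Its argument "rows" is a list that holds one entry, the list of rows, each a list of 6 numbers: the shift along the world's x, y, z normalised to -1 to 1, where 1 is 0.1 m, then the turn, a rotation vector about the world's x, y, z normalised to -1 to 1, where 1 is 90 degrees. A call has 1 to 10 rows; each row is the pose to reach, as a shift and turn from the pose measured when the call began; what a row does not reach only later rows make up. A row lasts 1/8 s, in which the tool goes at most 62.5 mm and 10.7 degrees, less where a joint would pass 70% of its speed; a pose out of reach is approached as far as the arm can. A call with a number of a shift or a turn outside -1 to 1 is refused whole. A call with a gripper value outside its range is refused whole. "fingers" is the opening, from -1 (shut) to 1 (fully open), set as the call begins (left out, the last holds). The fingers move at their own pace and stop on an object; "force" is the grip in N (left out, the last holds). Time passes only in rows, so rows that repeat a pose let the fingers close. It gives the time, the measured TCP pose, the force and the opening at its end, in the units of the state.
- ctrl.sense(): the state, without advancing time (a new reading comes with each control period).
- viewer.capture(name): name is "side" or "top"; returns the picture (384x512x3 uint8, red, green, blue); there is no depth.
- viewer.calibration(name): a dict with "mtx" (3x3 intrinsics, pixels), "dist_coeffs" ([k1, k2, p1, p2, k3] as OpenCV has them; the pictures are not rectified), "extrinsics" (4x4, takes a point from camera to world coordinates). Camera axes: x right, y up, looking along -z (the intrinsics and any distortion apply to the point x, -y, -z); pixel columns grow to the right and rows downward; lengths in mm; the calibration is good to about 2 mm. A picture is of the moment at which its call begins. calibration takes no time and is no camera call.
- ctrl.finish_job(): hands the job in, once; it reports no verdict.
The state is a dict: "time_s": time; "joints": joint angles; "dq": joint speeds; "tau": joint torques, N m; "eef_pos": TCP position; "ee_rot": TCP orientation; "force": force on the tool from outside, world axes, zero at the start; "wrist_torque": the same for the moment, N m; "grip_width": opening from 0.0 (shut) to 1.0 (fully open).
Only numpy, scipy, OpenCV 4.12 (cv2) and the standard library are available. Lean on these libraries where they do the work, as an engineer would, in place of code of your own. Each camera call takes 0.05 s, during which the arm holds its last target.

## Working session

There is one attempt and no reset: what is moved stays moved. The work goes in short steps, Python scripts to look and compute and a tool call to move; the robot and the scene stay as the last step left them, time stands still between calls to the robot, and variables do not carry over. Pictures are saved under pics/ and viewed, and the job is handed in when it is done.

Besides the shell and the picture viewer there is one more tool, called after "Call:" by a JSON object that holds its "fn" and its "kwargs", one argument or row to a line. drive_tool: Moves the arm, as the interface text tells. Scaled input: -1 to 1 covers 0.1 m each way for a shift and 90 degrees each way for a turn. Its arguments: {"type":"object","properties":{"rows":{"type":"array","items":{"type":"array","items":{"type":"array","items":{"type":"number"}}}},"fingers":{"type":"number"},"force":{"type":"number"}},"required":["rows"]}

```bash
ls; mkdir -p pics
python3 - <<'E'
from rig import ctrl, viewer
import cv2,json
print(ctrl.sense(), ctrl.tip_reach)
for n in ("side","top"):
    im=viewer.capture(n); cv2.imwrite(f"pics/{n}0.png",cv2.resize(im[:,:,::-1],(800,600),interpolation=cv2.INTER_CUBIC)); cv2.imwrite(f"pics/{n}0_raw.png",im[:,:,::-1])
    print(n,viewer.calibration(n))
E
```

```text
pics
{'time_s': 0.0, 'joints': array([-1.38542655e+00,  3.13466839e-01,  1.49846845e+00, -2.56211118e-05,
        1.33103247e+00, -2.23396663e-01]), 'dq': array([ 9.24178108e-05, -5.73961271e-05,  4.13014436e-04, -9.71506043e-06,
        1.17151634e-03, -8.12892371e-05]), 'tau': array([ 5.03220981e-04, -4.12261713e+01, -2.59745604e+01, -1.64899416e-04,
        4.12923415e-03, -8.22554654e-06]), 'eef_pos': array([ 208.65593127, -481.70645267,  404.11450396]), 'ee_rot': array([-6.87663620e-04,  9.79185504e-01,  2.02966195e-01,  6.32175956e-07]), 'force': array([-0.08629227,  0.28506902,  0.06687915]), 'wrist_torque': array([0.0057414 , 0.01230515, 0.01961368]), 'grip_width': 1.002446662592437} 173.4
side {'mtx': array([[388.45766426,   0.        , 251.57874323],
       [  0.        , 388.45766426, 195.59179886],
       [  0.        ,   0.        ,   1.        ]]), 'dist_coeffs': array([0.01027261, 0.        , 0.        , 0.        , 0.        ]), 'extrinsics': array([[-8.80083593e-01,  3.05553497e-01, -3.63441784e-01,
         2.98331397e+02],
       [-4.74818630e-01, -5.65748575e-01,  6.74148217e-01,
         5.59471623e+02],
       [ 3.71673870e-04,  7.65875715e-01,  6.42988531e-01,
         6.08225538e+02],
       [ 0.00000000e+00,  0.00000000e+00,  0.00000000e+00,
         1.00000000e+00]])}
top {'mtx': array([[484.89680568,   0.        , 261.82655843],
       [  0.        , 484.89680568, 186.13657932],
       [  0.        ,   0.        ,   1.        ]]), 'dist_coeffs': array([0.06234899, 0.        , 0.        , 0.        , 0.        ]), 'extrinsics': array([[ 1.69573914e-02,  9.94544687e-01, -1.02923816e-01,
         5.13177811e+02],
       [-9.99853949e-01,  1.70863205e-02,  3.71094232e-04,
         6.18576021e+00],
       [ 2.12765911e-03,  1.02902492e-01,  9.94689173e-01,
         1.14007991e+03],
       [ 0.00000000e+00,  0.00000000e+00,  0.00000000e+00,
         1.00000000e+00]])}
```

View pics/top0.png

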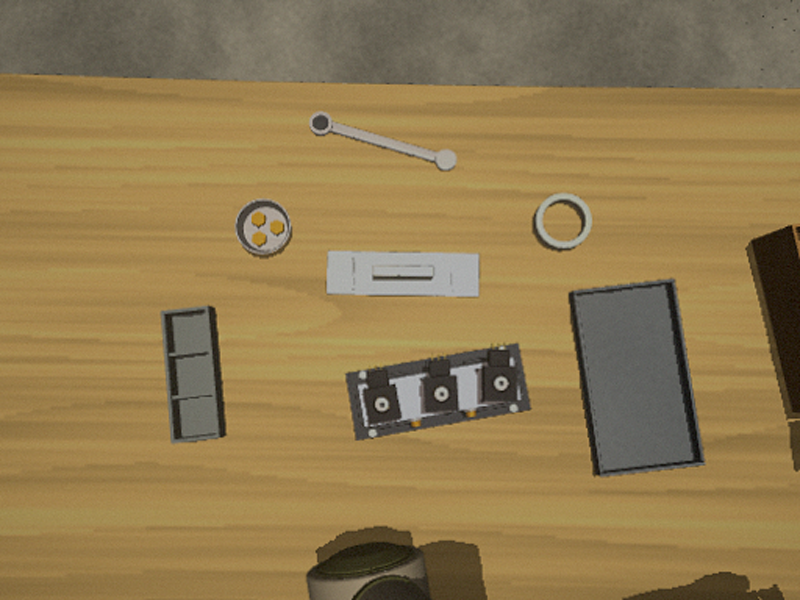

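View pics/side0.png

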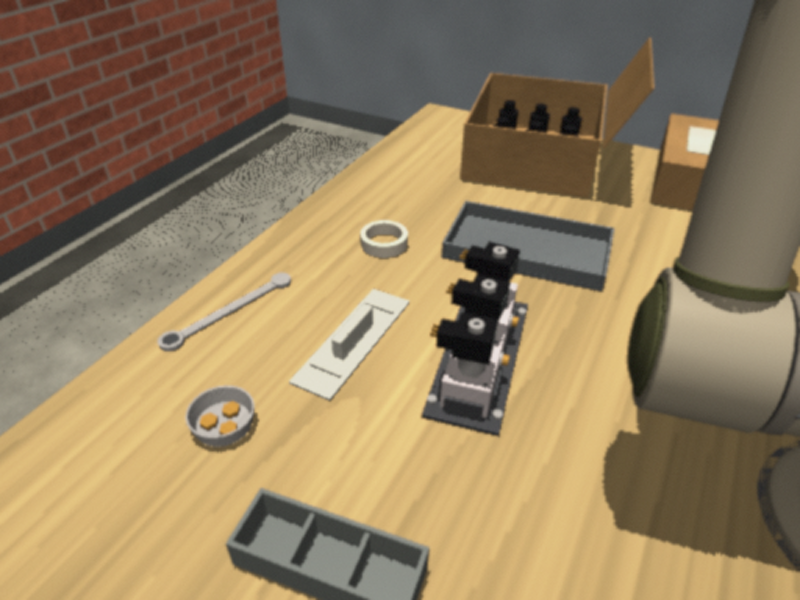

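The top view shows three coils on the block with tube tops at enlarged pixels (382,404), (441,394) and (501,383), and the sockets pointing to +x. The rack is left at about (193,374), the tray right at (637,377), the cover at (403,273), the dish at (263,228) and the tape at (562,221).

```bash
cat > h.py <<'E'
import numpy as np, cv2
from rig import ctrl, viewer
def ray(cam,uv):
    c=viewer.calibration(cam); E=c["extrinsics"]
    p=cv2.undistortPoints(np.array(uv,float).reshape(-1,1,2),c["mtx"],c["dist_coeffs"]).reshape(-1,2)
    d=np.c_[p[:,0],-p[:,1],-np.ones(len(p))]@E[:3,:3].T
    return E[:3,3],d
def onz(cam,uv,z):
    o,d=ray(cam,uv); t=(z-o[2])/d[:,2]; return o+d*t[:,None]
def proj(cam,P):
    c=viewer.calibration(cam); E=c["extrinsics"]; q=(np.atleast_2d(P)-E[:3,3])@E[:3,:3]
    q=q*[1,-1,-1]
    return cv2.projectPoints(q,np.zeros(3),np.zeros(3),c["mtx"],c["dist_coeffs"])[0].reshape(-1,2)
def tri(uvt,uvs):
    o1,d1=ray("top",uvt);o2,d2=ray("side",uvs); out=[]
    for a,b in zip(d1,d2):
        A=np.c_[a,-b]; t=np.linalg.lstsq(A,o2-o1,rcond=None)[0]; out.append((o1+a*t[0]+o2+b*t[1])/2)
    return np.array(out)
def shot(cam,name):
    im=viewer.capture(cam)[:,:,::-1].copy(); cv2.imwrite(f"pics/{name}.png",cv2.resize(im,(800,600),interpolation=cv2.INTER_CUBIC)); cv2.imwrite(f"pics/{name}_raw.png",im); return im
def st():
    s=ctrl.sense(); q=s["ee_rot"]
    from scipy.spatial.transform import Rotation as R
    r=R.from_quat([q[1],q[2],q[3],q[0]]); y=r.as_matrix()[:,1]; z=r.as_matrix()[:,2]
    print("t",round(s["time_s"],2),"pos",np.round(s["eef_pos"],1),"jaw yaw",round(np.degrees(np.arctan2(y[1],y[0])),1),"z",np.round(z,3),"F",np.round(s["force"],1),"T",np.round(s["wrist_torque"],2),"w",round(s["grip_width"],3),"j",np.round(s["joints"],2))
E
python3 - <<'E'
from h import *
k=.64
im=cv2.imread("pics/top0_raw.png"); g=cv2.cvtColor(im,cv2.COLOR_BGR2GRAY)
up=[(382,404),(441,394),(501,383)]
cs=[]
for u in up:
    x,y=int(u[0]*k),int(u[1]*k); w=g[y-7:y+8,x-7:x+8].astype(float); m=w>110
    yy,xx=np.nonzero(m); cs.append((x-7+xx.mean(),y-7+yy.mean())); print(cs[-1],m.sum())
P=onz("top",cs,132); print("tubes top z132\n",P.round(1)); d=P[0]-P[2]; print(np.linalg.norm(d))
ups=[(476,325),(488,287),(500,251)]
print(tri(np.array(cs),np.array(ups)*k).round(1))
def quad(lbl,pts,z):
    q=onz("top",np.array(pts)*k,z); print(lbl,q[:,:2].round(1).tolist(),q.mean(0).round(1), "sides",[round(float(np.linalg.norm(q[i]-q[i-1])),1) for i in range(4)])
quad("rack top",[(162,312),(213,307),(225,437),(172,442)],42)
quad("tray",[(570,292),(673,280),(704,463),(598,475)],32)
quad("cover",[(328,251),(480,253),(478,297),(328,296)],5)
quad("cradle",[(346,374),(519,344),(531,409),(357,440)],4)
quad("block",[(361,387),(513,361),(515,394),(370,425)],56)
q=onz("top",np.array([(263,228),(562,221)])*k,25);print(q.round(0))
print("rib",onz("top",np.array([(373,266),(434,265),(434,278),(373,278)])*k,36).round(1))
E
```

```text
(np.float64(243.9245283018868), np.float64(258.37735849056605)) 53
(np.float64(282.0175438596491), np.float64(251.73684210526315)) 57
(np.float64(320.24074074074076), np.float64(244.87037037037038)) 54
tubes top z132
 [[ 467.6   40.1  132. ]
 [ 482.4  -38.1  132. ]
 [ 497.9 -116.6  132. ]]
159.59046360633212
[[ 467.    40.1  127.3]
 [ 482.1  -38.4  124.5]
 [ 496.9 -117.5  127.4]]
rack top [[590.0, 361.6], [598.4, 289.1], [413.7, 263.5], [406.0, 337.6]] [502. 313.  42.] sides [185.5, 73.0, 186.4, 74.4]
tray [[630.2, -230.2], [650.4, -379.9], [389.2, -417.3], [368.7, -267.8]] [ 509.6 -323.8   32. ] sides [264.1, 151.1, 263.9, 150.9]
cover [[689.1, 129.5], [690.0, -100.5], [623.1, -98.0], [620.7, 127.6]] [655.7  14.6   5. ] sides [68.4, 230.0, 67.0, 225.6]
cradle [[504.7, 97.6], [553.7, -159.8], [458.1, -177.5], [408.5, 78.8]] [481.2 -40.3   4. ] sides [98.0, 262.0, 97.2, 261.1]
block [[487.1, 71.7], [527.5, -143.7], [481.1, -146.6], [434.3, 57.7]] [482.5 -40.3  56. ] sides [54.6, 219.1, 46.5, 209.6]
[[ 719.  225.   25.]
 [ 737. -220.   25.]]
rib [[663.2  59.4  36. ]
 [666.2 -30.2  36. ]
 [647.  -30.4  36. ]
 [645.4  59.1  36. ]]
```

Run:
```python
import cv2
a=cv2.imread("pics/top0_raw.png"); b=cv2.imread("pics/side0_raw.png")
cv2.imwrite("pics/c1.png",cv2.resize(a[205:295,210:350],(800,514),interpolation=cv2.INTER_CUBIC))
cv2.imwrite("pics/c2.png",cv2.resize(b[145:285,260:350],(386,600),interpolation=cv2.INTER_CUBIC))
```

```text
(no output)
```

View pics/c1.png

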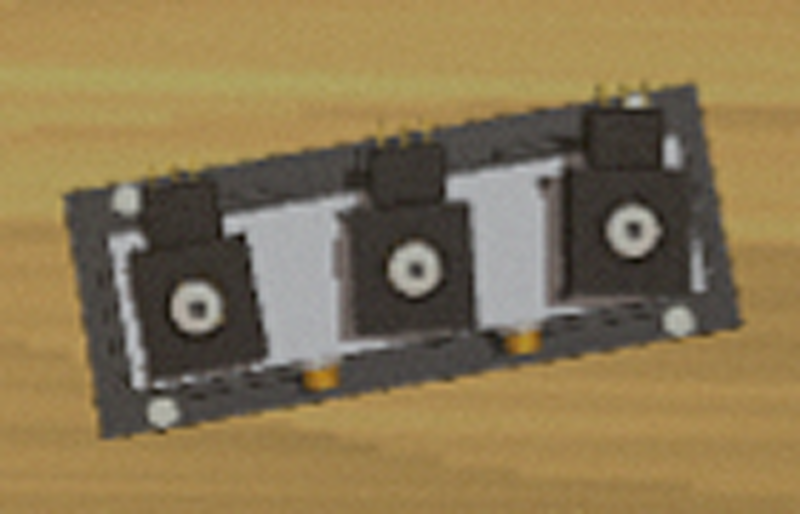

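View pics/c2.png

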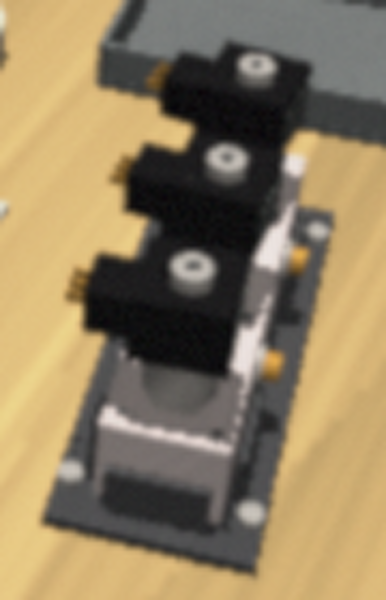

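The close-ups show the coils turned a few degrees to the block's yaw of about 10.9°, and block centre is about (482.5,-38.3). Next I move toward coil 0, keeping the jaws partly open.

Call:
{"fn": "drive_tool", "kwargs": {
  "rows": [
    [[0.5,0.6,-0.1,0,0,-0.1],[0.9,1.0,-0.2,0,0,-0.18],[0.9,1.0,-0.2,0,0,-0.18]]
  ],
  "fingers": 0.36,
  "force": 40
}}

```text
time_s: 0.48
eef_pos: [300.3, -379.5, 383.6]
ee_rot: [-0.001, 0.998, 0.064, -0.0]
force: [-0.3, -0.8, 0.8]
grip_width: 0.681
```

Call:
{"fn": "drive_tool", "kwargs": {
  "rows": [
    [[0.5,0.6,0,0,0,0],[0.9,1.0,0,0,0,0],[0.9,1.0,0,0,0,0]]
  ]
}}

```text
time_s: 0.85
eef_pos: [391.6, -277.8, 383.6]
ee_rot: [-0.001, 0.998, 0.066, 0.0]
force: [-0.6, 0.8, -0.5]
grip_width: 0.68
```

Call:
{"fn": "drive_tool", "kwargs": {
  "rows": [
    [[0.5,0.6,-0.2,0,0,0],[0.9,1.0,-0.4,0,0,0],[0.9,1.0,-0.4,0,0,0]]
  ]
}}

```text
time_s: 1.23
eef_pos: [482.7, -176.8, 342.4]
ee_rot: [-0.002, 0.998, 0.068, -0.001]
force: [0.3, -0.7, 0.9]
grip_width: 0.679
```

Run:
```python
from h import *
st(); print(ctrl.tip_reach)
shot("top","t1");shot("side","s1")
a=cv2.imread("pics/top0_raw.png")
cv2.imwrite("pics/c3.png",cv2.resize(a[190:290,95:155],(360,600),interpolation=cv2.INTER_CUBIC))
```

```text
t 1.23 pos [ 482.7 -176.8  342.4] jaw yaw -82.2 z [-0.002  0.004 -1.   ] F [ 0.3 -0.7  0.9] T [-0.02  0.03 -0.  ] w 0.679 j [-0.58  0.35  1.62  0.    1.18  0.85]
173.4
```

View pics/c3.png

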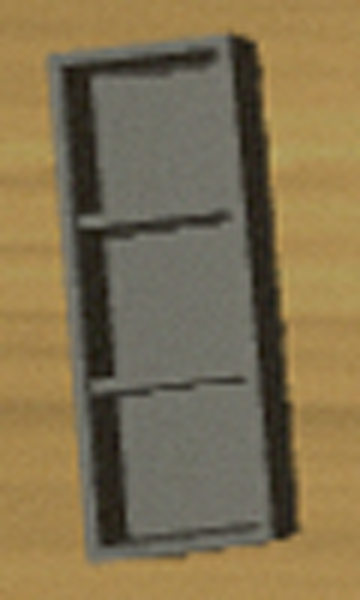

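View pics/s1.png

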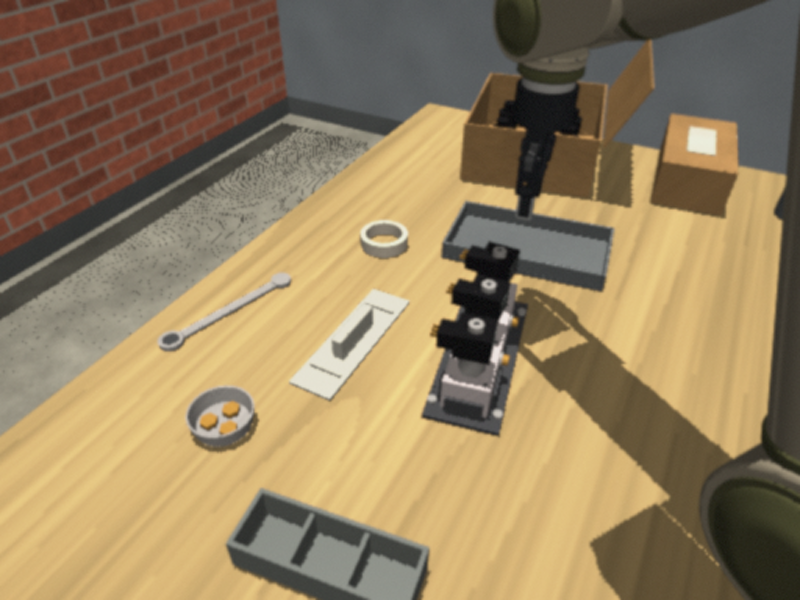

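Run:
```python
from h import *
q=onz("top",np.array([(48,58),(232,38),(275,540),(90,558)])/6+[95,190]-0.4,42); print(q.round(1),q.mean(0))
for a,b in((0,3),(1,2),(0,1)): d=q[a]-q[b]; print(np.linalg.norm(d),np.degrees(np.arctan2(d[1],d[0])))
```

```text
[[590.9 364.1  42. ]
 [599.5 296.   42. ]
 [413.8 271.4  42. ]
 [406.6 338.7  42. ]] [502.72601389 317.53311058  42.        ]
185.999270457262 7.85298891039607
187.33181736852077 7.543794922929074
68.61673614176964 97.24499698783758
```

Call:
{"fn": "drive_tool", "kwargs": {
  "rows": [
    [[0.1,0.4,0,0,0,0],[0.15,0.6,0,0,0,0],[0.15,0.6,0,0,0,0],[0.15,0.6,-0.35,0,0,0],[0.15,0.6,-0.75,0,0,0],[0.15,0.6,-0.75,0,0,0]]
  ]
}}

```text
time_s: 2.08
eef_pos: [496.2, -119.5, 266.5]
ee_rot: [-0.003, 0.998, 0.066, -0.003]
force: [0.5, 0.7, 1.2]
grip_width: 0.682
```

Run:
```python
from h import *
st()
shot("top","t2");shot("side","s2")
```

```text
t 2.08 pos [ 496.2 -119.5  266.5] jaw yaw -82.4 z [-0.006  0.005 -1.   ] F [0.5 0.7 1.2] T [0.05 0.01 0.02] w 0.682 j [-0.47  0.44  1.71  0.    1.    0.97]
```

View pics/t2.png

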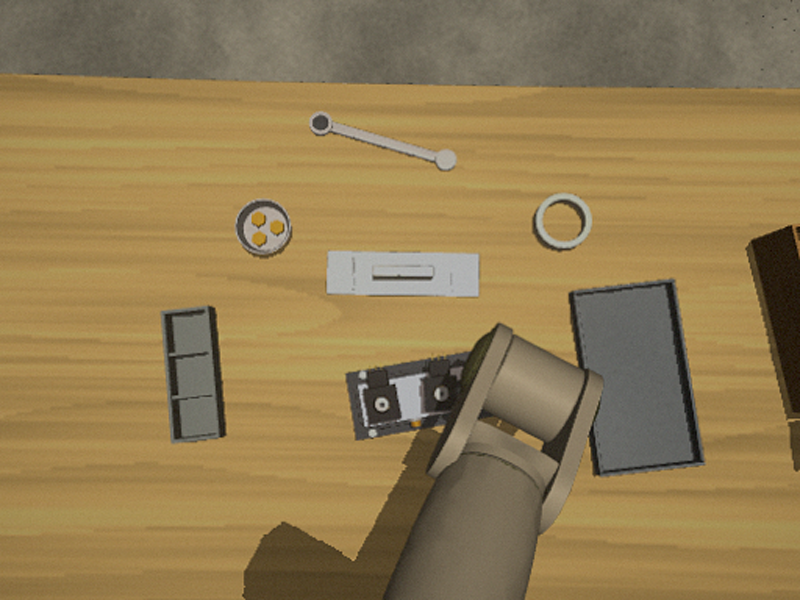

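View pics/s2.png

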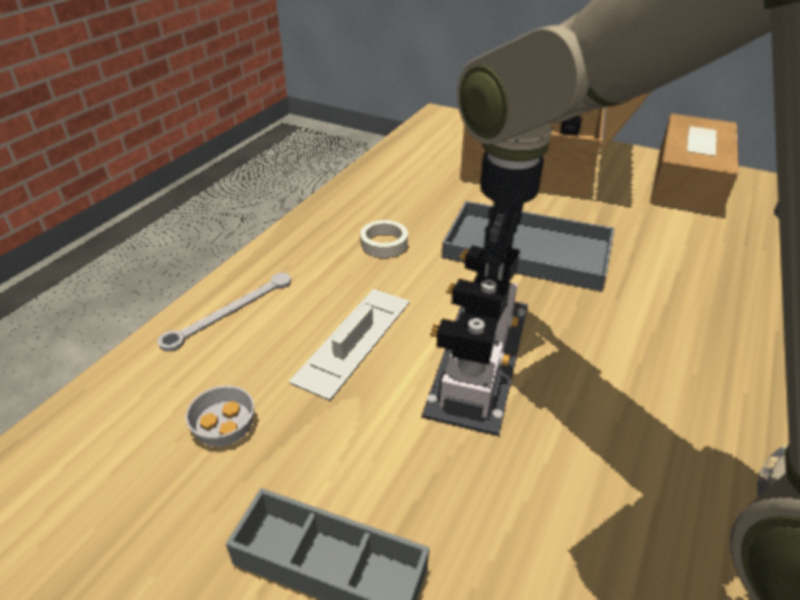

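The jaws straddle coil 0 in the side view, near (495,255). I correct by about 2 mm, then close.

Call:
{"fn": "drive_tool", "kwargs": {
  "rows": [
    [[0.03,0.02,0,0,0,0],[0.03,0.02,0,0,0,0],[0.03,0.02,0,0,0,0],[0.03,0.02,0,0,0,0],[0.03,0.02,0,0,0,0]]
  ],
  "fingers": -0.1
}}

```text
time_s: 2.8
eef_pos: [500.5, -117.6, 271.0]
ee_rot: [-0.0, 0.998, 0.067, 0.002]
force: [-1.2, -2.0, 6.3]
grip_width: 0.529
```

```bash
python3 -c "from h import *;st()"
```

```text
t 2.8 pos [ 500.5 -117.6  271. ] jaw yaw -82.4 z [ 0.003  0.    -1.   ] F [-1.2 -2.   6.3] T [-0.33  0.16 -0.02] w 0.529 j [-0.46  0.44  1.7   0.    1.    0.98]
```

Call:
{"fn": "drive_tool", "kwargs": {
  "rows": [
    [[0,0,0.05,0,0,0],[0,0,0.15,0,0,0],[0,0,0.15,0,0,0]]
  ]
}}

```text
time_s: 3.18
eef_pos: [500.5, -117.5, 286.8]
ee_rot: [0.0, 0.998, 0.067, 0.002]
force: [-0.7, -0.5, 0.0]
grip_width: 0.525
```

```bash
python3 -c "
from h import *;st();shot('side','s3');i=cv2.imread('pics/s3_raw.png');cv2.imwrite('pics/c4.png',cv2.resize(i[130:290,250:370],(450,600),interpolation=cv2.INTER_CUBIC))"
```

```text
t 3.17 pos [ 500.5 -117.5  286.8] jaw yaw -82.3 z [ 0.004 -0.    -1.   ] F [-0.7 -0.5  0. ] T [-0.01  0.18  0.02] w 0.525 j [-0.46  0.42  1.68  0.    1.04  0.98]
```

View pics/c4.png

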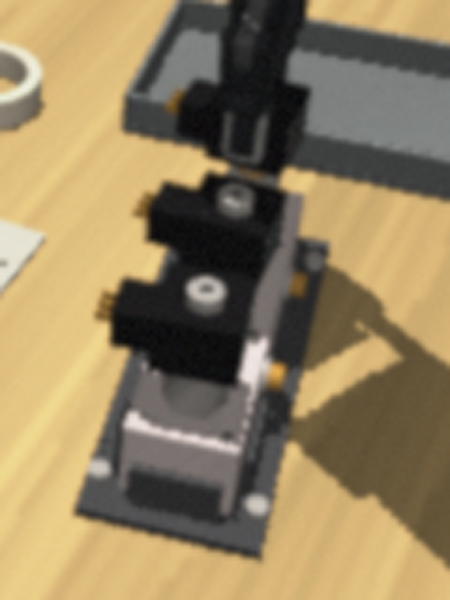

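Coil 0 is held and rising. I continue clear and carry it to the tray.

Call:
{"fn": "drive_tool", "kwargs": {
  "rows": [
    [[0,0,0.3,0,0,0],[0,0,0.55,0,0,0],[0.1,-0.3,0.55,0,0,0],[0.4,-0.7,0.55,0,0,0],[0.4,-1,0.55,0,0,0],[0.4,-1,0.55,0,0,0]]
  ]
}}

```text
time_s: 3.98
eef_pos: [540.4, -219.2, 340.6]
ee_rot: [-0.0, 0.998, 0.066, 0.001]
force: [0.1, 1.1, -0.9]
grip_width: 0.525
```

Call:
{"fn": "drive_tool", "kwargs": {
  "rows": [
    [[0.2,-0.5,-0.1,0,0,0],[0.39,-0.96,-0.4,0,0,0],[0.39,-0.96,-0.8,0,0,0],[0.39,-0.96,-0.8,0,0,0]]
  ]
}}

```text
time_s: 4.47
eef_pos: [579.0, -314.2, 257.3]
ee_rot: [-0.003, 0.998, 0.066, -0.001]
force: [0.3, 0.6, -1.0]
grip_width: 0.523
```

```bash
python3 -c "
from h import *;st();shot('side','s4')"
```

```text
t 4.47 pos [ 579.  -314.2  257.3] jaw yaw -82.5 z [-0.003  0.005 -1.   ] F [ 0.3  0.6 -1. ] T [ 0.01  0.01 -0.02] w 0.523 j [-0.68  0.74  1.22  0.    1.19  0.76]
```

View pics/s4.png

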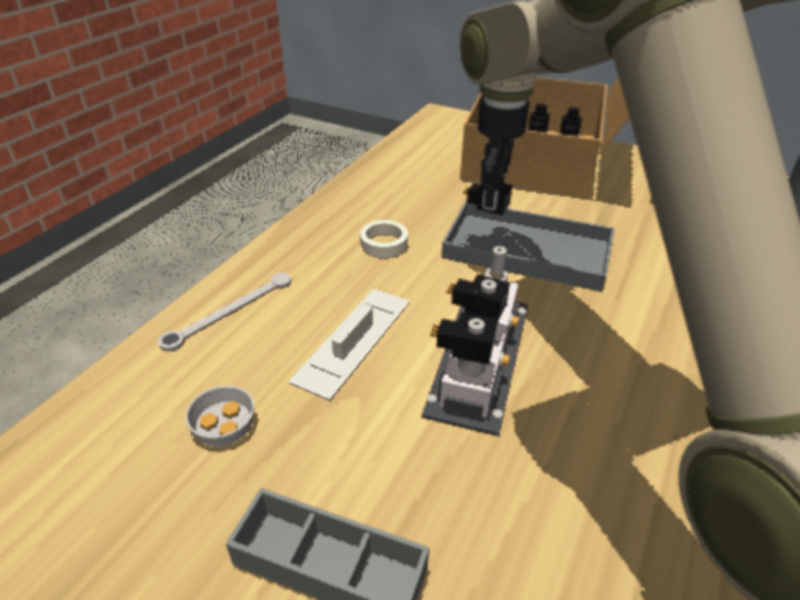

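Coil 0 is carried above the tray's far end, and tube 0 is bare at (499,258). I lower it now.

Call:
{"fn": "drive_tool", "kwargs": {
  "rows": [
    [[0,0,-0.4,0,0,0],[0,0,-0.6,0,0,0],[0,0,-0.67,0,0,0],[0,0,-0.67,0,0,0]]
  ]
}}

```text
time_s: 5.03
eef_pos: [579.8, -314.3, 194.3]
ee_rot: [-0.0, 0.998, 0.066, 0.001]
force: [-0.5, -0.3, -1.0]
grip_width: 0.523
```

Call:
{"fn": "drive_tool", "kwargs": {
  "rows": [
    [[0,0,-0.02,0,0,0],[0,0,-0.02,0,0,0]]
  ]
}}

```text
time_s: 5.28
eef_pos: [579.9, -314.4, 193.1]
ee_rot: [-0.0, 0.998, 0.066, 0.002]
force: [-0.8, -0.9, -1.1]
grip_width: 0.528
```

Call:
{"fn": "drive_tool", "kwargs": {
  "rows": [
    [[0,0,-0.05,0,0,0],[0,0,-0.05,0,0,0],[0,0,-0.05,0,0,0]]
  ]
}}

```text
time_s: 5.65
eef_pos: [579.9, -314.4, 188.0]
ee_rot: [-0.0, 0.998, 0.066, 0.002]
force: [-0.5, 0.9, -1.0]
grip_width: 0.525
```

```bash
python3 -c "
from h import *;st();shot('side','s5');i=cv2.imread('pics/s5_raw.png');cv2.imwrite('pics/c5.png',cv2.resize(i[60:200,270:400],(557,600),interpolation=cv2.INTER_CUBIC))"
```

```text
t 5.65 pos [ 579.9 -314.4  188. ] jaw yaw -82.4 z [ 0.003  0.    -1.   ] F [-0.5  0.9 -1. ] T [ 0.04  0.01 -0.07] w 0.525 j [-0.67  0.82  1.26  0.    1.05  0.76]
```

View pics/c5.png

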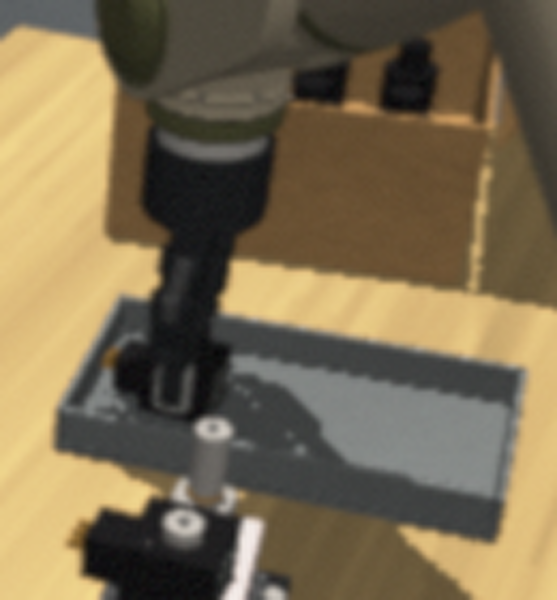

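Call:
{"fn": "drive_tool", "kwargs": {
  "rows": [
    [[0,0,-0.02,0,0,0],[0,0,-0.02,0,0,0]]
  ]
}}

```text
time_s: 5.95
eef_pos: [580.0, -314.5, 186.2]
ee_rot: [0.0, 0.998, 0.066, 0.002]
force: [0.0, 0.3, -0.8]
grip_width: 0.521
```

Call:
{"fn": "drive_tool", "kwargs": {
  "rows": [
    [[0,0,0,0,0,0],[0,0,0,0,0,0],[0,0,0,0,0,0],[0,0,0.3,0,0,0],[0,0,0.8,0,0,0],[0,0,1,0,0,0]]
  ],
  "fingers": 0.4
}}

```text
time_s: 6.7
eef_pos: [580.2, -314.6, 289.5]
ee_rot: [0.002, 0.998, 0.066, 0.003]
force: [0.2, 0.6, -0.4]
grip_width: 0.702
```

```bash
python3 -c "
from h import *;st();shot('side','s6');i=cv2.imread('pics/s6_raw.png');cv2.imwrite('pics/c6.png',cv2.resize(i[60:200,270:400],(557,600),interpolation=cv2.INTER_CUBIC))"
```

```text
t 6.7 pos [ 580.2 -314.6  289.5] jaw yaw -82.4 z [ 0.007 -0.003 -1.   ] F [ 0.2  0.6 -0.4] T [ 0.   -0.03  0.04] w 0.702 j [-0.67  0.71  1.19  0.    1.24  0.76]
```

View pics/c6.png

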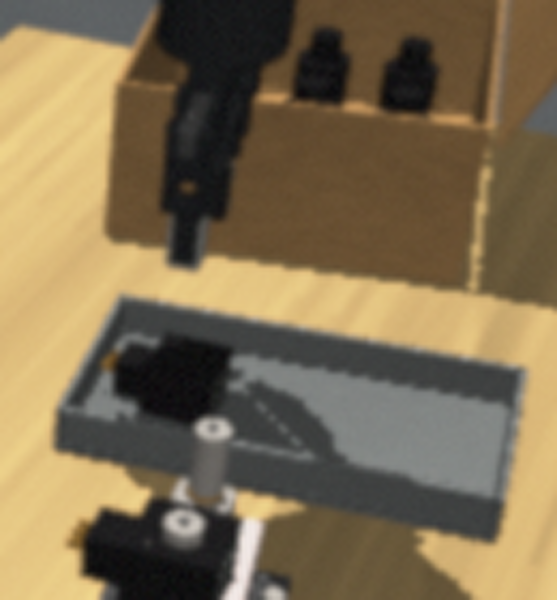

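Coil 0 lies in the tray. Now coil 1.

Call:
{"fn": "drive_tool", "kwargs": {
  "rows": [
    [[-0.2,0.5,0.45,0,0,0],[-0.4,1,0.45,0,0,0],[-0.4,1,0.45,0,0,0]]
  ]
}}

```text
time_s: 7.12
eef_pos: [539.4, -211.6, 336.3]
ee_rot: [0.002, 0.998, 0.068, 0.004]
force: [0.9, -0.6, 0.0]
grip_width: 0.698
```

Call:
{"fn": "drive_tool", "kwargs": {
  "rows": [
    [[-0.2,0.5,0,0,0,-0.02],[-0.4,1,0,0,0,-0.02],[-0.4,1,0,0,0,-0.02]]
  ]
}}

```text
time_s: 7.5
eef_pos: [498.8, -109.6, 336.0]
ee_rot: [0.002, 0.999, 0.053, 0.003]
force: [-0.2, -0.4, 0.4]
grip_width: 0.699
```

Call:
{"fn": "drive_tool", "kwargs": {
  "rows": [
    [[-0.1,0.4,0,0,0,0],[-0.18,0.76,0,0,0,0],[-0.18,0.76,0,0,0,0],[-0.18,0.76,0,0,0,0]]
  ]
}}

```text
time_s: 8.0
eef_pos: [481.5, -34.7, 335.8]
ee_rot: [0.002, 0.999, 0.053, 0.003]
force: [0.1, -0.7, 0.5]
grip_width: 0.7
```

```bash
python3 -c "from h import *;st()"
```

```text
t 8.0 pos [481.5 -34.7 335.8] jaw yaw -83.9 z [ 0.007 -0.003 -1.   ] F [ 0.1 -0.7  0.5] T [0.02 0.03 0.02] w 0.7 j [-0.32  0.29  1.72 -0.    1.12  1.15]
```

Call:
{"fn": "drive_tool", "kwargs": {
  "rows": [
    [[0.01,-0.035,0,0.002,0.004,0],[0.01,-0.035,-0.3,0.002,0.004,0],[0.01,-0.035,-0.6,0.002,0.004,0],[0.01,-0.035,-0.67,0.002,0.004,0],[0.01,-0.035,-0.67,0.002,0.004,0]]
  ]
}}

```text
time_s: 8.62
eef_pos: [482.8, -38.8, 269.1]
ee_rot: [0.0, 0.999, 0.053, 0.0]
force: [0.3, -0.2, 0.1]
grip_width: 0.698
```

Call:
{"fn": "drive_tool", "kwargs": {
  "rows": [
    [[0,0,0,0,0,0],[0,0,0,0,0,0],[0,0,0,0,0,0],[0,0,0,0,0,0]]
  ],
  "fingers": -0.1
}}

```text
time_s: 9.12
eef_pos: [483.2, -39.0, 270.3]
ee_rot: [0.001, 0.999, 0.053, 0.002]
force: [-1.5, -0.2, 6.6]
grip_width: 0.51
```

```bash
python3 -c "from h import *;st()"
```

```text
t 9.12 pos [483.2 -39.  270.3] jaw yaw -84.0 z [ 0.003 -0.001 -1.   ] F [-1.5 -0.2  6.6] T [-0.16  0.07 -0.04] w 0.51 j [-0.32  0.38  1.79  0.    0.97  1.14]
```

Call:
{"fn": "drive_tool", "kwargs": {
  "rows": [
    [[0,0,0.1,0,0,0],[0,0,0.4,0,0,0],[0,0,0.75,0,0,0],[0.02,-0.3,0.75,0,0,0],[0.04,-0.8,0.75,0,0,0.01],[0.05,-0.95,0.75,0,0,0.02],[0.05,-0.95,0.75,0,0,0.02]]
  ]
}}

```text
time_s: 10.0
eef_pos: [488.0, -134.6, 345.6]
ee_rot: [0.001, 0.998, 0.067, 0.002]
force: [-0.8, 0.1, -1.0]
grip_width: 0.513
```

Call:
{"fn": "drive_tool", "kwargs": {
  "rows": [
    [[0.03,-0.5,0,0,0,0],[0.06,-0.95,0,0,0,0],[0.06,-0.95,0,0,0,0]]
  ]
}}

```text
time_s: 10.38
eef_pos: [494.0, -231.0, 345.6]
ee_rot: [0.001, 0.998, 0.066, 0.002]
force: [-0.2, 0.6, -2.1]
grip_width: 0.51
```

Call:
{"fn": "drive_tool", "kwargs": {
  "rows": [
    [[0.03,-0.5,0,0,0,0],[0.06,-0.95,-0.3,0,0,0],[0.06,-0.95,-0.8,0,0,0],[0.06,-0.95,-0.8,0,0,0]]
  ]
}}

```text
time_s: 10.88
eef_pos: [499.7, -324.3, 262.8]
ee_rot: [-0.002, 0.998, 0.067, -0.001]
force: [0.4, 0.1, -0.9]
grip_width: 0.51
```

```bash
python3 -c "
from h import *;st();shot('side','s7');i=cv2.imread('pics/s7_raw.png');cv2.imwrite('pics/c7.png',cv2.resize(i[60:200,270:400],(557,600),interpolation=cv2.INTER_CUBIC))"
```

```text
t 10.88 pos [ 499.7 -324.3  262.8] jaw yaw -82.4 z [-0.002  0.005 -1.   ] F [ 0.4  0.1 -0.9] T [-0.01 -0.09  0.02] w 0.51 j [-0.77  0.61  1.44  0.    1.1   0.66]
```

View pics/c7.png

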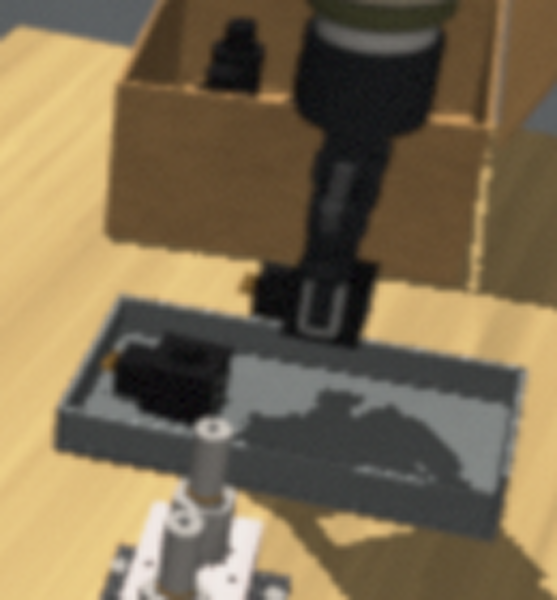

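Coil 1 is over mid-tray.

Call:
{"fn": "drive_tool", "kwargs": {
  "rows": [
    [[0,0,-0.4,0,0,0],[0,0,-0.65,0,0,0],[0,0,-0.73,0,0,0],[0,0,-0.76,0,0,0],[0,0,-0.76,0,0,0],[0,0,-0.76,0,0,0]]
  ]
}}

```text
time_s: 11.68
eef_pos: [500.5, -324.7, 190.7]
ee_rot: [0.0, 0.998, 0.067, 0.001]
force: [-0.0, -0.1, -1.0]
grip_width: 0.516
```

Call:
{"fn": "drive_tool", "kwargs": {
  "rows": [
    [[0,0,-0.02,0,0,0],[0,0,-0.02,0,0,0]]
  ]
}}

```text
time_s: 11.92
eef_pos: [500.6, -324.8, 188.8]
ee_rot: [0.0, 0.998, 0.067, 0.001]
force: [-0.7, 0.8, -0.3]
grip_width: 0.508
```

Call:
{"fn": "drive_tool", "kwargs": {
  "rows": [
    [[0,0,-0.03,0,0,0],[0,0,-0.03,0,0,0],[0,0,-0.03,0,0,0]]
  ]
}}

```text
time_s: 12.3
eef_pos: [500.5, -324.8, 185.7]
ee_rot: [0.0, 0.998, 0.067, 0.001]
force: [-0.6, 0.1, -1.1]
grip_width: 0.509
```

Call:
{"fn": "drive_tool", "kwargs": {
  "rows": [
    [[0,0,0,0,0,0],[0,0,0,0,0,0],[0,0,0,0,0,0],[0,0,0.3,0,0,0],[0,0,0.8,0,0,0],[0,0,1,0,0,0]]
  ],
  "fingers": 0.4
}}

```text
time_s: 13.05
eef_pos: [500.8, -324.9, 288.7]
ee_rot: [0.002, 0.998, 0.067, 0.003]
force: [-0.4, -0.6, 0.7]
grip_width: 0.702
```

Call:
{"fn": "drive_tool", "kwargs": {
  "rows": [
    [[0,0.5,0.5,0,0,0],[-0.04,1,0.5,0,0,0],[-0.04,1,0.5,0,0,0]]
  ]
}}

```text
time_s: 13.42
eef_pos: [496.7, -222.1, 340.0]
ee_rot: [0.002, 0.998, 0.069, 0.003]
force: [-0.1, -0.4, -0.2]
grip_width: 0.703
```

Call:
{"fn": "drive_tool", "kwargs": {
  "rows": [
    [[-0.04,0.5,0,0,0,0],[-0.09,1,0,0,0,0],[-0.09,1,0,0,0,0]]
  ]
}}

```text
time_s: 13.8
eef_pos: [487.6, -120.3, 339.9]
ee_rot: [0.002, 0.998, 0.07, 0.003]
force: [-0.0, -0.5, 0.4]
grip_width: 0.702
```

Call:
{"fn": "drive_tool", "kwargs": {
  "rows": [
    [[-0.05,0.5,0,0,0,0.01],[-0.1,1,0,0,0,0.03],[-0.1,1,0,0,0,0.03]]
  ]
}}

```text
time_s: 14.18
eef_pos: [477.6, -19.1, 339.9]
ee_rot: [0.002, 0.995, 0.095, 0.003]
force: [-1.4, -0.0, -0.2]
grip_width: 0.697
```

Call:
{"fn": "drive_tool", "kwargs": {
  "rows": [
    [[-0.05,0.4,0,0,0,0],[-0.1,0.6,0,0,0,0],[-0.1,0.6,0,0,0,0],[-0.1,0.6,0,0,0,0]]
  ]
}}

```text
time_s: 14.68
eef_pos: [468.2, 39.5, 339.8]
ee_rot: [0.002, 0.996, 0.094, 0.003]
force: [-0.1, -0.0, 0.8]
grip_width: 0.698
```

```bash
python3 -c "
from h import *;st();shot('side','s8');shot('top','t8')"
```

```text
t 14.68 pos [468.2  39.5 339.8] jaw yaw -79.2 z [ 0.007 -0.003 -1.   ] F [-0.1 -0.   0.8] T [ 0.02 -0.01 -0.02] w 0.698 j [-0.17  0.26  1.75 -0.    1.12  1.22]
```

View pics/t8.png

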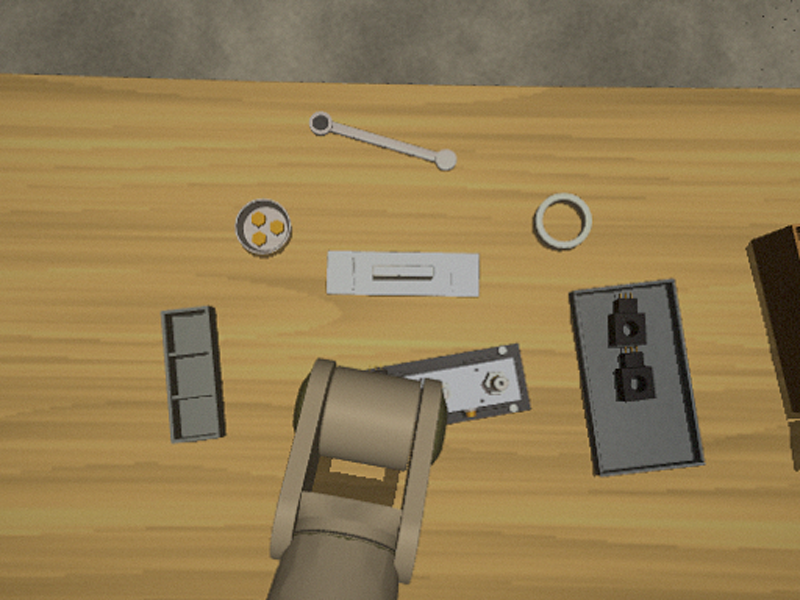

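View pics/s8.png

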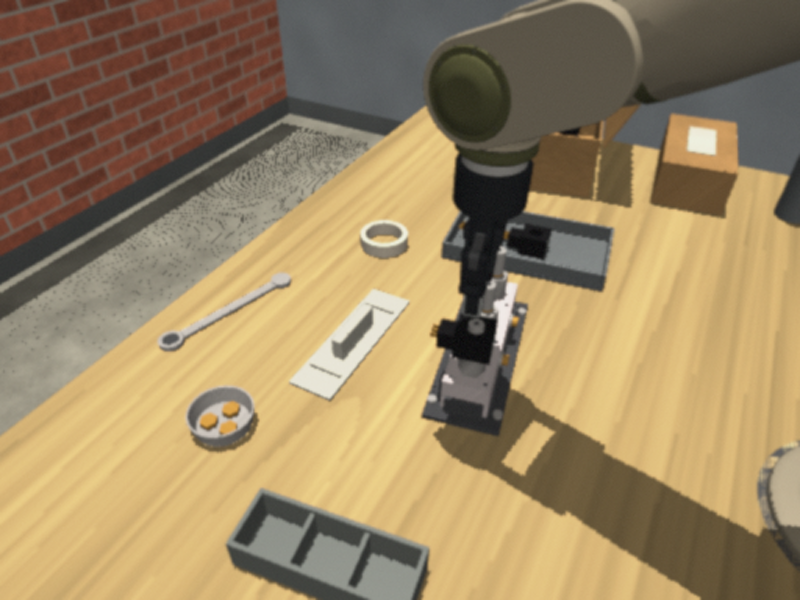

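Two coils lie in the tray at (628,328) and (635,382). Tube 0 is now bare at (496,383), and I'm above coil 2.

Call:
{"fn": "drive_tool", "kwargs": {
  "rows": [
    [[-0.008,0.007,0,0.002,0.004,0],[-0.008,0.007,-0.3,0.002,0.004,0],[-0.008,0.007,-0.6,0.002,0.004,0],[-0.008,0.007,-0.71,0.002,0.004,0],[-0.008,0.007,-0.71,0.002,0.004,0]]
  ]
}}

```text
time_s: 15.4
eef_pos: [467.4, 40.2, 268.9]
ee_rot: [-0.0, 0.996, 0.094, -0.0]
force: [1.0, 0.4, 0.8]
grip_width: 0.697
```

Call:
{"fn": "drive_tool", "kwargs": {
  "rows": [
    [[0,0,0,0,0,0],[0,0,0,0,0,0],[0,0,0,0,0,0],[0,0,0,0,0,0]]
  ],
  "fingers": -0.1
}}

```text
time_s: 15.9
eef_pos: [467.7, 40.1, 270.0]
ee_rot: [0.0, 0.996, 0.094, 0.001]
force: [-0.7, -0.6, 6.5]
grip_width: 0.509
```

Call:
{"fn": "drive_tool", "kwargs": {
  "rows": [
    [[0,0,0.1,0,0,0],[0,0,0.4,0,0,0],[0,0,0.75,0,0,0],[0.05,-0.3,0.75,0,0,0],[0.05,-0.8,0.75,0,0,0],[0.05,-0.98,0.75,0,0,-0.03],[0.05,-0.98,0.75,0,0,-0.03]]
  ]
}}

```text
time_s: 16.77
eef_pos: [472.7, -58.4, 345.3]
ee_rot: [0.0, 0.998, 0.069, 0.001]
force: [0.9, 0.5, -1.4]
grip_width: 0.508
```

Call:
{"fn": "drive_tool", "kwargs": {
  "rows": [
    [[0,-0.5,0,0,0,0],[0,-0.95,0,0,0,0],[0,-0.95,0,0,0,0]]
  ]
}}

```text
time_s: 17.15
eef_pos: [472.8, -154.4, 345.3]
ee_rot: [0.0, 0.998, 0.068, 0.001]
force: [-0.3, 0.7, -1.5]
grip_width: 0.512
```

```bash
python3 -c "
from h import *;st();shot('side','s9')"
```

```text
t 17.15 pos [ 472.8 -154.4  345.3] jaw yaw -82.2 z [ 0.002 -0.    -1.   ] F [-0.3  0.7 -1.5] T [ 0.02 -0.02  0.03] w 0.512 j [-0.55  0.31  1.67  0.    1.16  0.88]
```

View pics/s9.png

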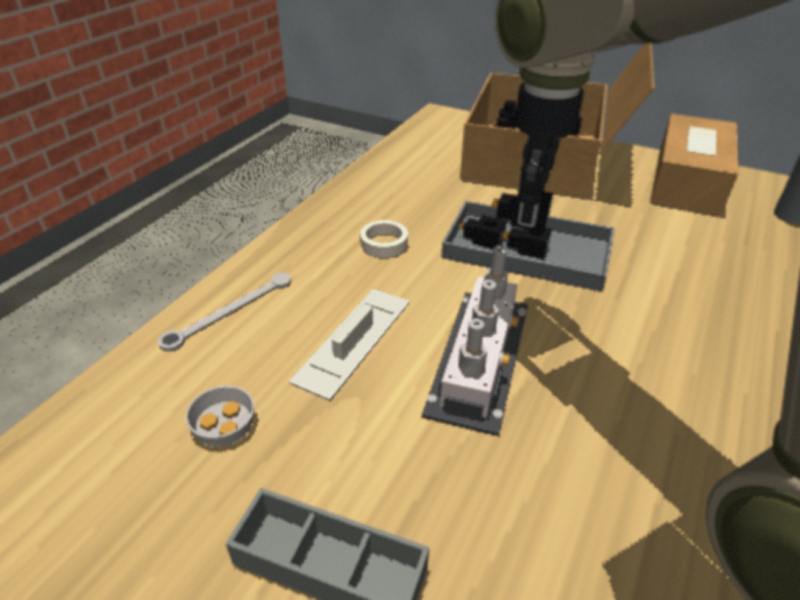

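Coil 2 is held and all three tubes are bare. I carry it to the near end of the tray.

Call:
{"fn": "drive_tool", "kwargs": {
  "rows": [
    [[-0.1,-0.5,0,0,0,0],[-0.28,-0.92,0,0,0,0],[-0.28,-0.92,0,0,0,0]]
  ]
}}

```text
time_s: 17.58
eef_pos: [444.4, -245.4, 345.3]
ee_rot: [-0.0, 0.998, 0.068, 0.001]
force: [-0.1, -0.3, -1.7]
grip_width: 0.511
```

Call:
{"fn": "drive_tool", "kwargs": {
  "rows": [
    [[-0.1,-0.5,0,0,0,0],[-0.28,-0.91,-0.3,0,0,0],[-0.28,-0.91,-0.8,0,0,0],[-0.28,-0.91,-0.8,0,0,0]]
  ]
}}

```text
time_s: 18.08
eef_pos: [416.8, -334.3, 262.8]
ee_rot: [-0.003, 0.998, 0.069, -0.001]
force: [0.3, 0.1, -0.9]
grip_width: 0.51
```

Call:
{"fn": "drive_tool", "kwargs": {
  "rows": [
    [[0,0,-0.4,0,0,0],[0,0,-0.65,0,0,0],[0,0,-0.73,0,0,0],[0,0,-0.76,0,0,0],[0,0,-0.76,0,0,0],[0,0,-0.76,0,0,0]]
  ]
}}

```text
time_s: 18.82
eef_pos: [417.0, -334.4, 187.8]
ee_rot: [-0.003, 0.998, 0.069, -0.0]
force: [-0.4, -0.5, -1.2]
grip_width: 0.507
```

Call:
{"fn": "drive_tool", "kwargs": {
  "rows": [
    [[0,0,-0.03,0,0,0],[0,0,-0.04,0,0,0]]
  ]
}}

```text
time_s: 19.08
eef_pos: [417.1, -334.5, 185.1]
ee_rot: [-0.002, 0.998, 0.069, -0.0]
force: [-5.3, 6.0, 21.1]
grip_width: 0.508
```

Call:
{"fn": "drive_tool", "kwargs": {
  "rows": [
    [[0,0,0.01,0,0,0],[0,0,0.01,0,0,0],[0,0,0.01,0,0,0],[0,0,0.3,0,0,0],[0,0,0.8,0,0,0],[0,0,1,0,0,0]]
  ],
  "fingers": 0.4
}}

```text
time_s: 19.82
eef_pos: [417.3, -334.7, 287.6]
ee_rot: [-0.001, 0.998, 0.069, 0.001]
force: [-0.2, -0.2, 0.3]
grip_width: 0.704
```

Call:
{"fn": "drive_tool", "kwargs": {
  "rows": [
    [[0,0.5,0.5,0,0,0],[0.2,1,0.55,0,0,0],[0.3,1,0.55,0,0,0]]
  ]
}}

```text
time_s: 20.2
eef_pos: [448.0, -232.0, 343.9]
ee_rot: [-0.0, 0.997, 0.071, 0.002]
force: [-0.0, -0.5, 0.5]
grip_width: 0.698
```

```bash
python3 -c "
from h import *;st();shot('side','s10');im=shot('top','t10')
a=im; cv2.imwrite('pics/c10.png',cv2.resize(a[205:295,210:350],(800,514),interpolation=cv2.INTER_CUBIC))"
```

```text
t 20.2 pos [ 448.  -232.   343.9] jaw yaw -81.9 z [ 0.003  0.001 -1.   ] F [-0.  -0.5  0.5] T [0.   0.07 0.02] w 0.698 j [-0.71  0.33  1.65  0.    1.17  0.72]
```

View pics/t10.png

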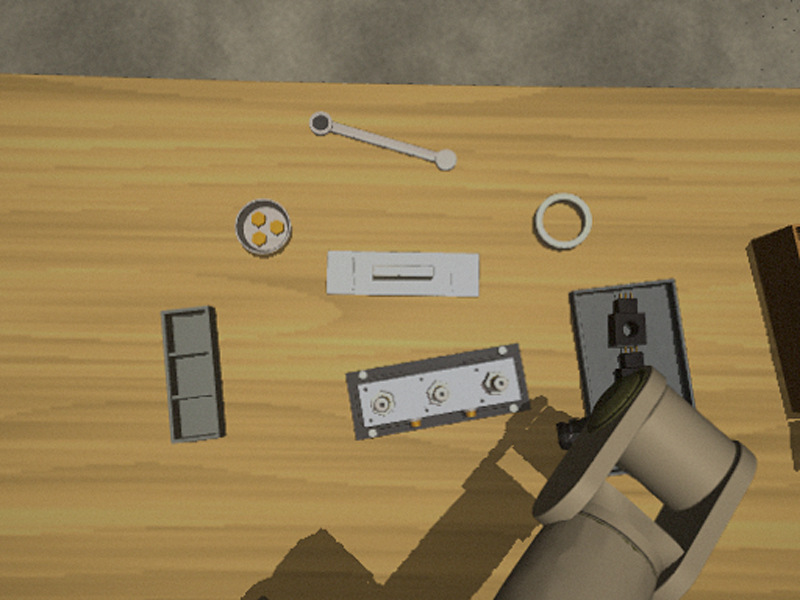

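View pics/c10.png

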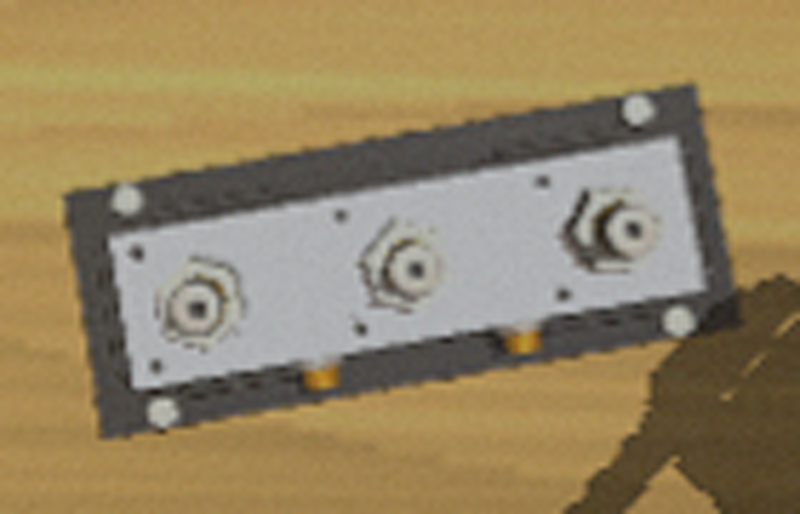

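All three tubes and the hexagons are visible: hexes near (199,303), (405,265), (612,230) in the crop. I measure the block face from its corners.

Run:
```python
from h import *
c=np.array([(108,237),(680,137),(707,290),(133,390)])/5.714+[210,205]-0.4
q=onz("top",c,56); print(q.round(1),q.mean(0))
for a,b in((0,1),(3,2),(0,3)): d=q[a]-q[b]; print(np.linalg.norm(d),np.degrees(np.arctan2(d[1],d[0])))
g=cv2.cvtColor(cv2.imread("pics/t10_raw.png"),cv2.COLOR_BGR2GRAY)
t=np.array([(199,307),(415,268),(633,230)])/5.714+[210,205]-0.4
print(onz("top",t,132).round(1))
i=cv2.imread("pics/s10_raw.png");cv2.imwrite('pics/c11.png',cv2.resize(i[100:240,260:400],(600,600),interpolation=cv2.INTER_CUBIC))
```

```text
[[ 490.6   77.4   56. ]
 [ 533.  -144.4   56. ]
 [ 474.3 -154.8   56. ]
 [ 432.3   66.3   56. ]] [482.55128829 -38.88911179  56.        ]
225.74516331490963 100.83994196174501
225.0308473136372 100.75010180594136
59.266107208335015 10.798192800305499
[[ 467.7   39.   132. ]
 [ 482.9  -38.5  132. ]
 [ 497.9 -116.9  132. ]]
```

View pics/c11.png

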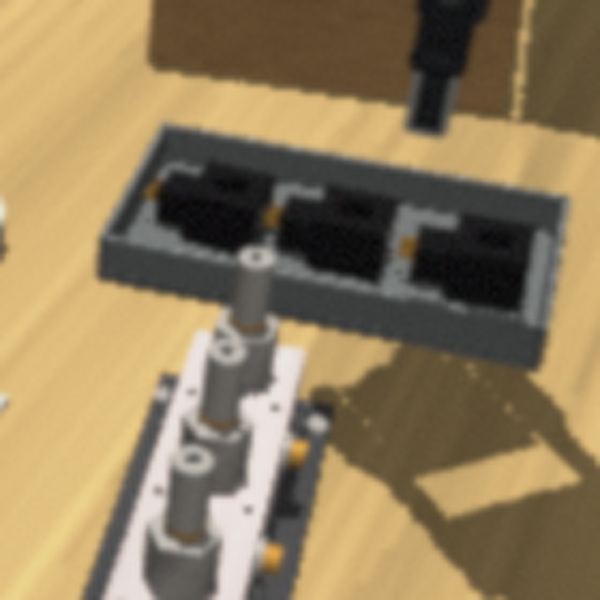

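All three coils lie flat in the tray. Next is cartridge 0 at about (497.8,-116.9): I align the jaws to the hex flats at 100.9°.

Call:
{"fn": "drive_tool", "kwargs": {
  "rows": [
    [[0.1,0.4,0,0,0,0],[0.3,0.9,0,0,0,0.03],[0.49,0.98,0,0,0,0.03],[0.49,0.98,0,0,0,0.03]]
  ]
}}

```text
time_s: 20.8
eef_pos: [497.2, -137.2, 341.7]
ee_rot: [-0.001, 0.996, 0.093, 0.0]
force: [-1.2, -0.8, -0.6]
grip_width: 0.701
```

Call:
{"fn": "drive_tool", "kwargs": {
  "rows": [
    [[0,0.14,0,0,0,0],[0,0.15,0,0,0,0],[0,0.15,-0.3,0,0,0],[0,0.15,-0.4,0,0,0],[0,0.15,-0.4,0,0,0]]
  ]
}}

```text
time_s: 21.42
eef_pos: [497.1, -122.4, 301.6]
ee_rot: [-0.001, 0.996, 0.093, -0.0]
force: [0.1, -0.4, -0.5]
grip_width: 0.703
```

```bash
python3 -c "
from h import *;st()"
```

```text
t 21.43 pos [ 497.1 -122.4  301.6] jaw yaw -79.3 z [-0.     0.002 -1.   ] F [ 0.1 -0.4 -0.5] T [ 0.02 -0.04 -0.03] w 0.703 j [-0.47  0.39  1.67  0.    1.08  0.91]
```

Call:
{"fn": "drive_tool", "kwargs": {
  "rows": [
    [[0.007,0.053,0,0,0,0],[0.007,0.053,-0.2,0,0,0],[0.007,0.053,-0.45,0,0,0],[0.007,0.053,-0.61,0,0,0],[0.007,0.053,-0.61,0,0,0]]
  ]
}}

```text
time_s: 22.05
eef_pos: [497.9, -117.0, 240.2]
ee_rot: [-0.002, 0.996, 0.093, -0.001]
force: [0.9, 0.3, -0.2]
grip_width: 0.702
```

Call:
{"fn": "drive_tool", "kwargs": {
  "rows": [
    [[0,0,0,0,0,0],[0,0,0,0,0,0],[0,0,0,0,0,0],[0,0,0,0,0,0],[0,0,0,0,0,0],[0,0,0,0,0,0]]
  ],
  "fingers": -0.6,
  "force": 100
}}

```text
time_s: 22.8
eef_pos: [498.1, -117.3, 241.7]
ee_rot: [-0.001, 0.996, 0.093, 0.0]
force: [-2.0, -1.2, 6.5]
grip_width: 0.373
```

```bash
python3 -c "
from h import *;st()
i=shot('side','s12');cv2.imwrite('pics/c12.png',cv2.resize(i[100:240,240:380],(600,600),interpolation=cv2.INTER_CUBIC))"
```

```text
t 22.8 pos [ 498.1 -117.3  241.7] jaw yaw -79.3 z [ 0.001  0.001 -1.   ] F [-2.  -1.2  6.5] T [-0.11  0.25 -0.02] w 0.373 j [-0.46  0.48  1.73  0.    0.93  0.92]
```

View pics/c12.png

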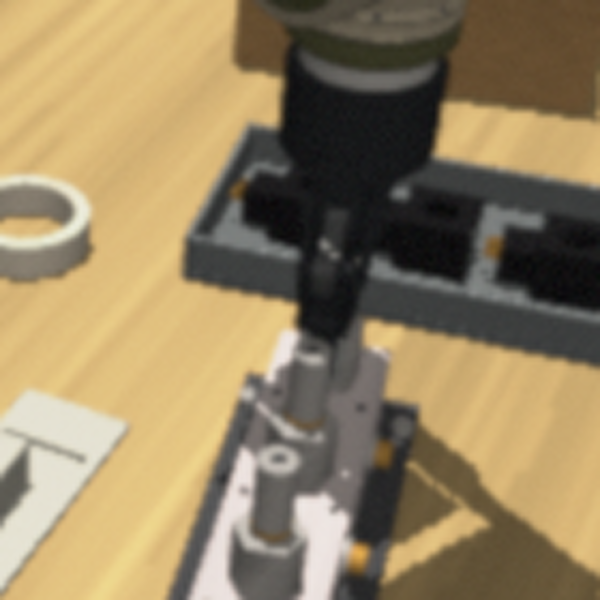

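Grip on the hex is 31.7 mm, matching the 30 mm flats. First twist: a 45° turn with a small rise.

Call:
{"fn": "drive_tool", "kwargs": {
  "rows": [
    [[0,0,0,0,0,0.1],[0,0,0.004,0,0,0.2],[0,0,0.008,0,0,0.3],[0,0,0.012,0,0,0.4],[0,0,0.016,0,0,0.5]]
  ]
}}

```text
time_s: 23.48
eef_pos: [498.0, -117.2, 243.3]
ee_rot: [-0.001, 0.883, 0.469, 0.0]
force: [-0.4, 1.6, -5.0]
grip_width: 0.37
```

```bash
python3 -c "
from h import *;st()"
```

```text
t 23.48 pos [ 498.  -117.2  243.3] jaw yaw -34.0 z [-0.001  0.002 -1.   ] F [-0.4  1.6 -5. ] T [ 0.2   0.04 -0.48] w 0.37 j [-0.46  0.48  1.73  0.    0.94  0.13]
```

Torque is 0.48 Nm and pull 5 N, so it's twisting as intended. Now longer sweeps.

Call:
{"fn": "drive_tool", "kwargs": {
  "rows": [
    [[0,0,0,0,0,-0.1],[0,0,0.004,0,0,-0.2],[0,0,0.009,0,0,-0.3],[0,0,0.014,0,0,-0.4],[0,0,0.019,0,0,-0.5],[0,0,0.024,0,0,-0.6],[0,0,0.029,0,0,-0.7],[0,0,0.034,0,0,-0.8],[0,0,0.039,0,0,-0.9],[0,0,0.044,0,0,-1]]
  ]
}}

```text
time_s: 24.72
eef_pos: [497.8, -117.2, 247.7]
ee_rot: [-0.0, 0.956, -0.295, 0.001]
force: [0.8, -1.0, -5.9]
grip_width: 0.37
```

Call:
{"fn": "drive_tool", "kwargs": {
  "rows": [
    [[0,0,0,0,0,0.1],[0,0,0.004,0,0,0.2],[0,0,0.009,0,0,0.3],[0,0,0.014,0,0,0.4],[0,0,0.019,0,0,0.5],[0,0,0.024,0,0,0.6],[0,0,0.029,0,0,0.7],[0,0,0.034,0,0,0.8],[0,0,0.039,0,0,0.9],[0,0,0.044,0,0,1]]
  ]
}}

```text
time_s: 25.98
eef_pos: [497.6, -117.1, 252.0]
ee_rot: [-0.001, 0.883, 0.469, -0.0]
force: [-1.0, 1.6, -4.7]
grip_width: 0.366
```

```bash
python3 -c "
from h import *;st()
i=shot('side','s13');cv2.imwrite('pics/c13.png',cv2.resize(i[100:240,240:380],(600,600),interpolation=cv2.INTER_CUBIC))"
```

```text
t 25.98 pos [ 497.6 -117.1  252. ] jaw yaw -34.0 z [-0.001  0.002 -1.   ] F [-1.   1.6 -4.7] T [ 0.29  0.09 -0.36] w 0.366 j [-0.46  0.46  1.72  0.    0.96  0.13]
```

View pics/c13.png

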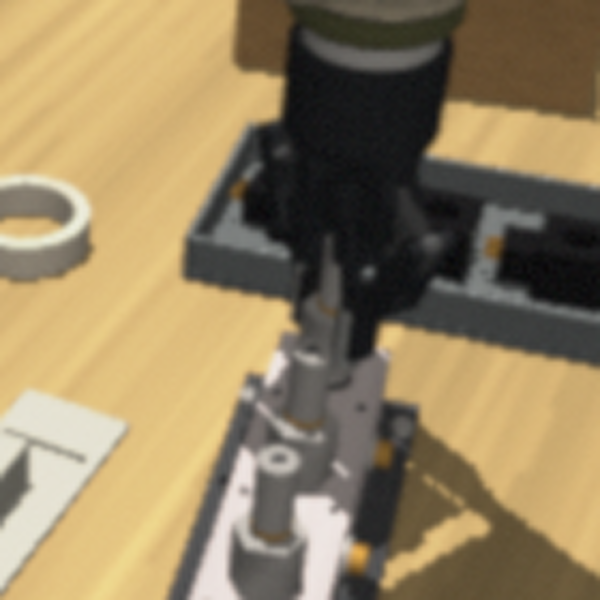

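Rise is about 10 mm at 5 N, and the cartridge is turning with the block seated. I continue.

Call:
{"fn": "drive_tool", "kwargs": {
  "rows": [
    [[0,0,0,0,0,-0.1],[0,0,0.004,0,0,-0.2],[0,0,0.009,0,0,-0.3],[0,0,0.014,0,0,-0.4],[0,0,0.019,0,0,-0.5],[0,0,0.024,0,0,-0.6],[0,0,0.029,0,0,-0.7],[0,0,0.034,0,0,-0.8],[0,0,0.039,0,0,-0.9],[0,0,0.044,0,0,-1]]
  ]
}}

```text
time_s: 27.28
eef_pos: [497.5, -117.1, 256.5]
ee_rot: [-0.0, 0.956, -0.293, 0.0]
force: [-0.7, -1.8, -5.4]
grip_width: 0.367
```

Call:
{"fn": "drive_tool", "kwargs": {
  "rows": [
    [[0,0,0,0,0,0.1],[0,0,0.004,0,0,0.2],[0,0,0.009,0,0,0.3],[0,0,0.014,0,0,0.4],[0,0,0.019,0,0,0.5],[0,0,0.024,0,0,0.6],[0,0,0.029,0,0,0.7],[0,0,0.034,0,0,0.8],[0,0,0.039,0,0,0.9],[0,0,0.044,0,0,1]]
  ]
}}

```text
time_s: 28.52
eef_pos: [497.4, -116.9, 261.0]
ee_rot: [-0.001, 0.883, 0.47, -0.0]
force: [0.2, 2.4, -1.6]
grip_width: 0.37
```

Call:
{"fn": "drive_tool", "kwargs": {
  "rows": [
    [[0,0,0,0,0,-0.1],[0,0,0.004,0,0,-0.2],[0,0,0.009,0,0,-0.3],[0,0,0.014,0,0,-0.4],[0,0,0.019,0,0,-0.5]]
  ]
}}

```text
time_s: 29.15
eef_pos: [497.6, -116.9, 263.8]
ee_rot: [-0.001, 0.996, 0.093, 0.001]
force: [-0.6, 0.3, -1.6]
grip_width: 0.37
```

```bash
python3 -c "
from h import *;st()"
```

```text
t 29.15 pos [ 497.6 -116.9  263.8] jaw yaw -79.3 z [ 0.002  0.001 -1.   ] F [-0.6  0.3 -1.6] T [-0.04  0.02  0.  ] w 0.37 j [-0.46  0.44  1.71  0.    0.98  0.92]
```

Cartridge 0 is free: torque is zero and the force is only its weight. I lift it high and carry it over to the rack's far pocket, (563,326).

Call:
{"fn": "drive_tool", "kwargs": {
  "rows": [
    [[0,0,0.3,0,0,0],[0,0,0.7,0,0,0],[0,0,1,0,0,0],[0,0,1,0,0,0]]
  ]
}}

```text
time_s: 29.65
eef_pos: [497.7, -117.0, 366.0]
ee_rot: [0.001, 0.996, 0.092, 0.003]
force: [-0.4, -0.2, -1.3]
grip_width: 0.37
```

Call:
{"fn": "drive_tool", "kwargs": {
  "rows": [
    [[0.06,0.3,0.15,0,0,0],[0.12,0.8,0.15,0,0,0],[0.15,1,0.15,0,0,0]]
  ]
}}

```text
time_s: 30.02
eef_pos: [512.5, -14.9, 379.9]
ee_rot: [0.0, 0.996, 0.092, 0.003]
force: [0.3, -0.2, -1.4]
grip_width: 0.367
```

Call:
{"fn": "drive_tool", "kwargs": {
  "rows": [
    [[0.06,0.5,0,0,0,0],[0.15,1,0,0,0,0],[0.15,1,0,0,0,0]]
  ]
}}

```text
time_s: 30.4
eef_pos: [527.4, 87.7, 378.4]
ee_rot: [-0.0, 0.996, 0.093, 0.002]
force: [0.3, -1.0, -1.1]
grip_width: 0.37
```

Call:
{"fn": "drive_tool", "kwargs": {
  "rows": [
    [[0.06,0.5,0,0,0,0],[0.15,1,0,0,0,0],[0.15,1,0,0,0,0]]
  ]
}}

```text
time_s: 30.78
eef_pos: [542.3, 189.5, 377.1]
ee_rot: [-0.0, 0.996, 0.094, 0.001]
force: [0.1, -1.1, -2.5]
grip_width: 0.368
```

Call:
{"fn": "drive_tool", "kwargs": {
  "rows": [
    [[0.06,0.5,0,0,0,0],[0.15,1,-0.1,0,0,0],[0.15,1,-0.3,0,0,0]]
  ]
}}

```text
time_s: 31.15
eef_pos: [557.5, 290.8, 345.9]
ee_rot: [-0.0, 0.995, 0.095, 0.001]
force: [-0.4, -0.7, -2.1]
grip_width: 0.37
```

```bash
python3 -c "
from h import *;st()
i=shot('side','s14')"
```

```text
t 31.15 pos [557.5 290.8 345.9] jaw yaw -79.1 z [ 0.002  0.    -1.   ] F [-0.4 -0.7 -2.1] T [-0.01 -0.02 -0.02] w 0.37 j [ 0.29  0.59  1.24 -0.    1.31  1.68]
```

View pics/s14.png

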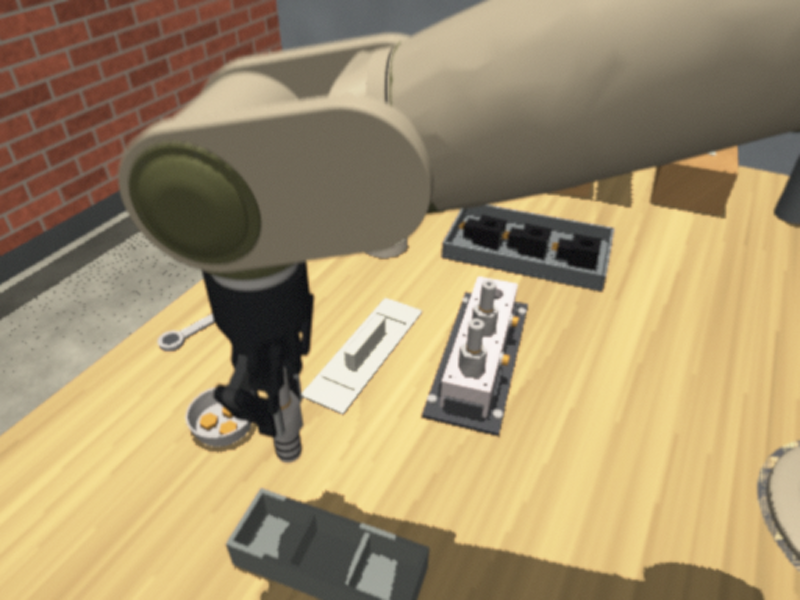

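Cartridge 0 hangs upright at (287,430). The cover looks knocked aside slightly, so I'll remeasure it later. I position over the pocket and descend.

Call:
{"fn": "drive_tool", "kwargs": {
  "rows": [
    [[0.03,0.2,0,0,0,0],[0.055,0.35,0,0,0,0],[0.055,0.35,0,0,0,0],[0.055,0.35,-0.2,0,0,0],[0.055,0.35,-0.4,0,0,0],[0.055,0.35,-0.4,0,0,0]]
  ]
}}

```text
time_s: 31.95
eef_pos: [562.7, 323.5, 301.5]
ee_rot: [0.001, 0.996, 0.094, -0.003]
force: [1.2, -0.2, -1.3]
grip_width: 0.373
```

```bash
python3 -c "
from h import *;st()
i=shot('side','s15');print(proj('side',[[563,325.7,42],[563,325.7,5],[442.3,309.3,42]])*1.5625)"
```

```text
t 31.95 pos [562.7 323.5 301.5] jaw yaw -79.2 z [-0.006 -0.003 -1.   ] F [ 1.2 -0.2 -1.3] T [ 0.04 -0.04 -0.  ] w 0.373 j [ 0.34  0.67  1.21 -0.    1.26  1.72]
[[272.8994772  522.62426661]
 [277.31882391 541.47820064]
 [384.64303872 563.51561456]]
```

View pics/s15.png

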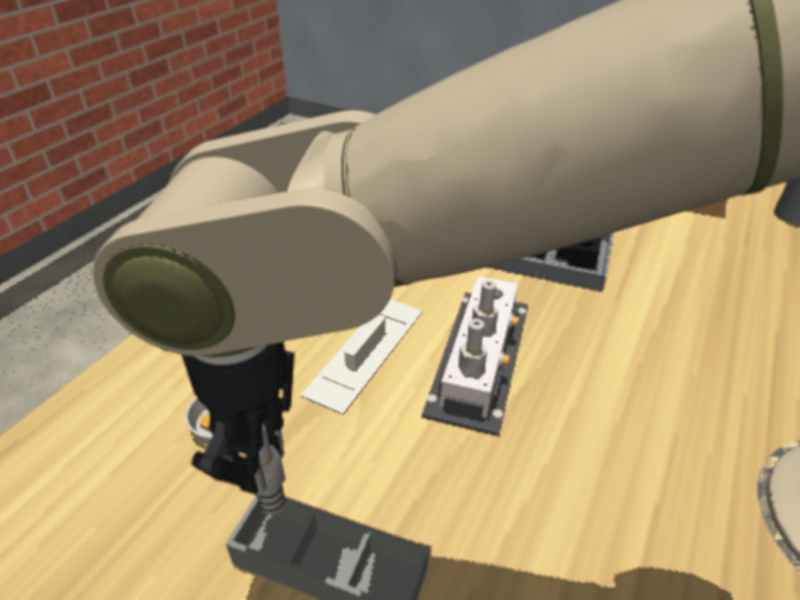

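The nose sits over the far pocket at (270,508). I lower it in.

Call:
{"fn": "drive_tool", "kwargs": {
  "rows": [
    [[0.01,0.02,-0.3,0,0,0],[0.01,0.02,-0.55,0,0,0],[0.01,0.02,-0.67,0,0,0],[0.01,0.02,-0.69,0,0,0],[0.01,0.02,-0.69,0,0,0]]
  ]
}}

```text
time_s: 32.62
eef_pos: [564.2, 325.8, 235.0]
ee_rot: [0.001, 0.996, 0.094, -0.001]
force: [-0.5, -0.1, -1.6]
grip_width: 0.37
```

Call:
{"fn": "drive_tool", "kwargs": {
  "rows": [
    [[0,0,-0.02,0,0,0],[0,0,-0.02,0,0,0]]
  ]
}}

```text
time_s: 32.88
eef_pos: [564.2, 325.8, 233.5]
ee_rot: [0.001, 0.996, 0.094, -0.001]
force: [0.4, -0.5, -0.7]
grip_width: 0.373
```

Call:
{"fn": "drive_tool", "kwargs": {
  "rows": [
    [[0,0,-0.03,0,0,0],[0,0,-0.03,0,0,0],[0,0,-0.03,0,0,0]]
  ]
}}

```text
time_s: 33.25
eef_pos: [564.2, 325.8, 230.5]
ee_rot: [0.001, 0.996, 0.094, -0.001]
force: [0.2, -0.5, -1.8]
grip_width: 0.373
```

Call:
{"fn": "drive_tool", "kwargs": {
  "rows": [
    [[0,0,-0.02,0,0,0],[0,0,-0.02,0,0,0]]
  ]
}}

```text
time_s: 33.5
eef_pos: [564.3, 325.8, 228.8]
ee_rot: [0.0, 0.996, 0.094, -0.001]
force: [-0.3, -0.6, 1.2]
grip_width: 0.373
```

Call:
{"fn": "drive_tool", "kwargs": {
  "rows": [
    [[0,0,0,0,0,0],[0,0,0,0,0,0],[0,0,0,0,0,0],[0,0,0,0,0,0],[0,0,0.3,0,0,0],[0,0,0.7,0,0,0],[0,0,1,0,0,0],[0,0,1,0,0,0]]
  ],
  "fingers": 0.3
}}

```text
time_s: 34.5
eef_pos: [564.5, 325.9, 331.3]
ee_rot: [-0.0, 0.996, 0.094, 0.002]
force: [0.3, 0.3, -0.2]
grip_width: 0.653
```

Call:
{"fn": "drive_tool", "kwargs": {
  "rows": [
    [[-0.1,-0.5,0.1,0,0,0],[-0.2,-1,0.2,0,0,0],[-0.2,-1,0.2,0,0,0]]
  ]
}}

```text
time_s: 34.88
eef_pos: [544.3, 223.5, 351.1]
ee_rot: [0.0, 0.996, 0.092, 0.001]
force: [0.6, 0.8, 0.3]
grip_width: 0.653
```

```bash
python3 -c "
from h import *;st()
i=shot('side','s16');i=shot('top','t16')"
```

```text
t 34.88 pos [544.3 223.5 351.1] jaw yaw -79.4 z [ 0.003  0.    -1.   ] F [0.6 0.8 0.3] T [ 0.01  0.01 -0.04] w 0.653 j [ 0.19  0.49  1.38 -0.    1.27  1.58]
```

View pics/s16.png

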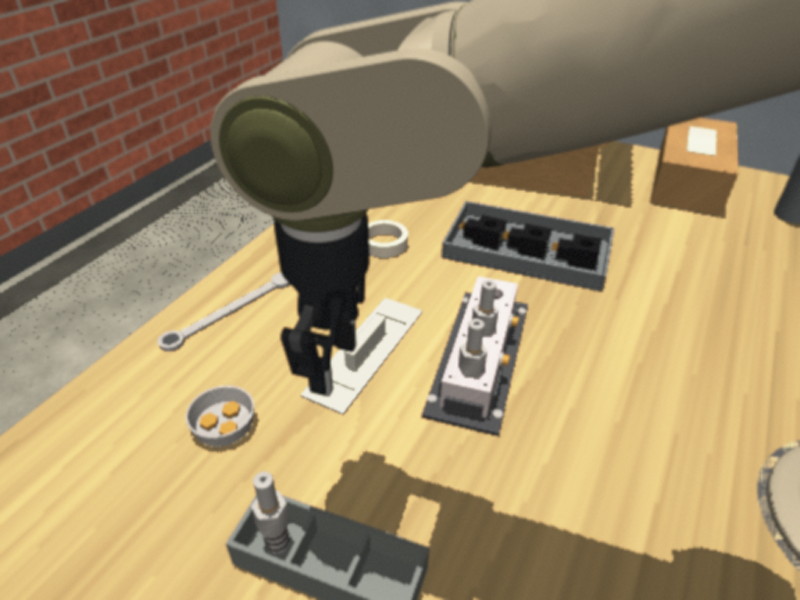

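View pics/t16.png

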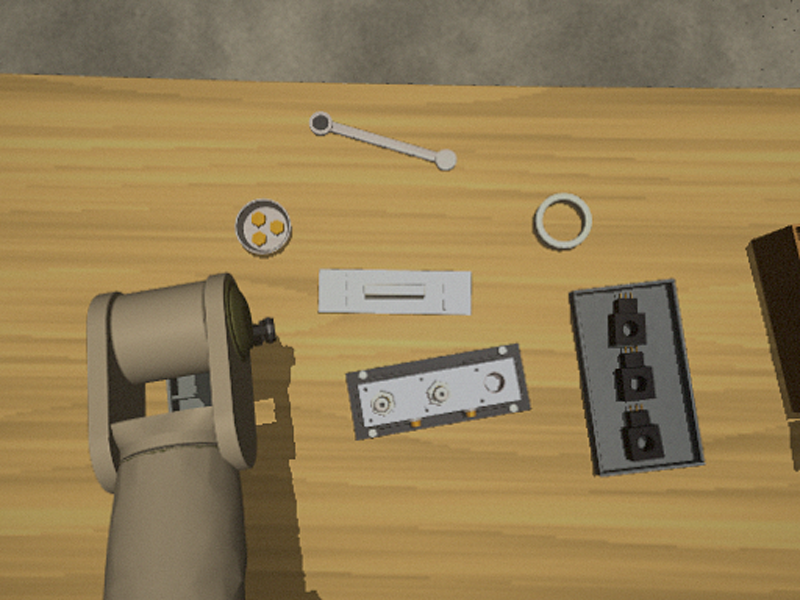

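Cartridge 0 stands in the far pocket, port 0 is open at (495,383), and the cover has moved to about (395,292). Next, cartridge 1.

Call:
{"fn": "drive_tool", "kwargs": {
  "rows": [
    [[-0.1,-0.5,0,0,0,0],[-0.2,-0.95,0,0,0,0],[-0.2,-0.95,0,0,0,0]]
  ]
}}

```text
time_s: 35.35
eef_pos: [524.5, 129.9, 349.7]
ee_rot: [-0.0, 0.996, 0.093, 0.0]
force: [0.3, 0.8, -0.1]
grip_width: 0.648
```

Call:
{"fn": "drive_tool", "kwargs": {
  "rows": [
    [[-0.1,-0.5,0,0,0,0],[-0.2,-0.95,0,0,0,0],[-0.2,-0.95,0,0,0,0]]
  ]
}}

```text
time_s: 35.72
eef_pos: [504.7, 34.1, 349.2]
ee_rot: [-0.0, 0.996, 0.092, 0.0]
force: [-0.1, 0.6, 0.2]
grip_width: 0.646
```

Call:
{"fn": "drive_tool", "kwargs": {
  "rows": [
    [[-0.1,-0.3,0,0,0,0],[-0.2,-0.66,0,0,0,0],[-0.2,-0.66,0,0,0,0],[-0.2,-0.66,0,0,0,0]]
  ]
}}

```text
time_s: 36.22
eef_pos: [485.3, -30.5, 349.0]
ee_rot: [-0.001, 0.996, 0.093, -0.0]
force: [0.2, -0.2, 0.3]
grip_width: 0.648
```

```bash
python3 -c "
from h import *;st()"
```

```text
t 36.23 pos [485.3 -30.5 349. ] jaw yaw -79.4 z [-0.     0.001 -1.   ] F [ 0.2 -0.2  0.3] T [-0.    0.04 -0.01] w 0.648 j [-0.3   0.28  1.69  0.    1.17  1.08]
```

Call:
{"fn": "drive_tool", "kwargs": {
  "rows": [
    [[-0.025,-0.08,0,0,0,0],[-0.025,-0.08,0,0,0,0],[-0.025,-0.08,-0.25,0,0,0],[-0.025,-0.08,-0.25,0,0,0]]
  ]
}}

```text
time_s: 36.72
eef_pos: [482.6, -38.2, 322.9]
ee_rot: [-0.001, 0.996, 0.093, -0.001]
force: [0.9, -0.7, -0.2]
grip_width: 0.652
```

```bash
python3 -c "
from h import *;st()"
```

```text
t 36.73 pos [482.6 -38.2 322.9] jaw yaw -79.4 z [-0.003  0.002 -1.   ] F [ 0.9 -0.7 -0.2] T [0.01 0.   0.01] w 0.652 j [-0.32  0.31  1.73  0.    1.1   1.06]
```

Call:
{"fn": "drive_tool", "kwargs": {
  "rows": [
    [[0.002,-0.003,-0.3,0,0,0],[0.002,-0.003,-0.6,0,0,0],[0.002,-0.003,-0.8,0,0,0],[0.002,-0.003,-0.82,0,0,0],[0.002,-0.003,-0.82,0,0,0]]
  ]
}}

```text
time_s: 37.35
eef_pos: [483.2, -38.6, 241.9]
ee_rot: [-0.001, 0.996, 0.093, -0.001]
force: [0.9, 0.3, 0.3]
grip_width: 0.649
```

Call:
{"fn": "drive_tool", "kwargs": {
  "rows": [
    [[0,0,0,0,0,0],[0,0,0,0,0,0],[0,0,0,0,0,0],[0,0,0,0,0,0],[0,0,0,0,0,0],[0,0,0,0,0,0]]
  ],
  "fingers": -0.6,
  "force": 100
}}

```text
time_s: 38.1
eef_pos: [483.6, -38.7, 243.6]
ee_rot: [-0.0, 0.996, 0.093, 0.0]
force: [-2.2, -0.0, 9.5]
grip_width: 0.369
```

```bash
python3 -c "
from h import *;st()"
```

```text
t 38.1 pos [483.6 -38.7 243.6] jaw yaw -79.4 z [ 0.001  0.001 -1.   ] F [-2.2 -0.   9.5] T [0.07 0.45 0.03] w 0.369 j [-0.32  0.43  1.81  0.    0.91  1.06]
```

Gripped at the same width as before. First half-sweep, then a check.

Call:
{"fn": "drive_tool", "kwargs": {
  "rows": [
    [[0,0,0,0,0,0.1],[0,0,0.004,0,0,0.2],[0,0,0.008,0,0,0.3],[0,0,0.012,0,0,0.4],[0,0,0.016,0,0,0.5]]
  ]
}}

```text
time_s: 38.72
eef_pos: [483.2, -38.5, 245.1]
ee_rot: [-0.001, 0.883, 0.469, -0.0]
force: [-1.6, 1.3, -3.9]
grip_width: 0.367
```

Call:
{"fn": "drive_tool", "kwargs": {
  "rows": [
    [[0,0,0,0,0,-0.1],[0,0,0.004,0,0,-0.2],[0,0,0.009,0,0,-0.3],[0,0,0.014,0,0,-0.4],[0,0,0.019,0,0,-0.5],[0,0,0.024,0,0,-0.6],[0,0,0.029,0,0,-0.7],[0,0,0.034,0,0,-0.8],[0,0,0.039,0,0,-0.9],[0,0,0.044,0,0,-1]]
  ]
}}

```text
time_s: 39.98
eef_pos: [482.8, -38.7, 249.3]
ee_rot: [-0.0, 0.955, -0.295, -0.0]
force: [-0.9, -4.2, -6.0]
grip_width: 0.368
```

```bash
python3 -c "
from h import *;st()
i=shot('side','s17');cv2.imwrite('pics/c17.png',cv2.resize(i[100:280,220:380],(533,600),interpolation=cv2.INTER_CUBIC))"
```

```text
t 39.98 pos [482.8 -38.7 249.3] jaw yaw -124.3 z [-0.001  0.    -1.   ] F [-0.9 -4.2 -6. ] T [-0.8   0.63  0.3 ] w 0.368 j [-0.32  0.42  1.8   0.    0.92  1.85]
```

View pics/c17.png

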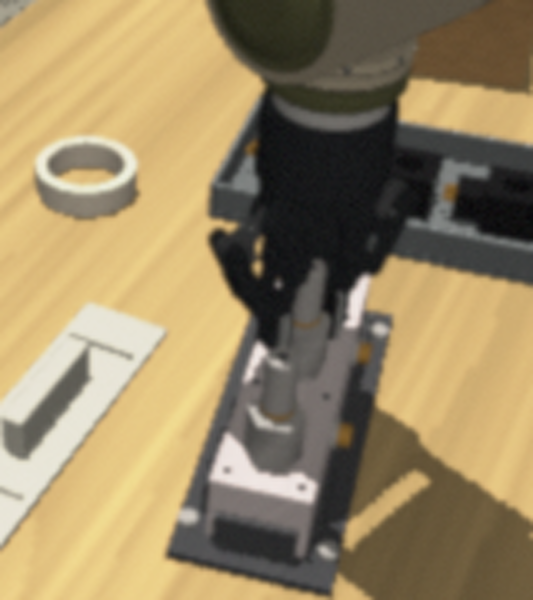

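Cartridge 1 is rising with the block seated. The pull is 6 N.

Call:
{"fn": "drive_tool", "kwargs": {
  "rows": [
    [[0,0,0,0,0,0.1],[0,0,0.004,0,0,0.2],[0,0,0.009,0,0,0.3],[0,0,0.014,0,0,0.4],[0,0,0.019,0,0,0.5],[0,0,0.024,0,0,0.6],[0,0,0.029,0,0,0.7],[0,0,0.034,0,0,0.8],[0,0,0.039,0,0,0.9],[0,0,0.044,0,0,1]]
  ]
}}

```text
time_s: 41.28
eef_pos: [482.6, -38.4, 253.6]
ee_rot: [-0.001, 0.884, 0.467, -0.0]
force: [0.5, 1.2, -6.5]
grip_width: 0.371
```

Call:
{"fn": "drive_tool", "kwargs": {
  "rows": [
    [[0,0,0,0,0,-0.1],[0,0,0.004,0,0,-0.2],[0,0,0.009,0,0,-0.3],[0,0,0.014,0,0,-0.4],[0,0,0.019,0,0,-0.5],[0,0,0.024,0,0,-0.6],[0,0,0.029,0,0,-0.7],[0,0,0.034,0,0,-0.8],[0,0,0.039,0,0,-0.9],[0,0,0.044,0,0,-1]]
  ]
}}

```text
time_s: 42.52
eef_pos: [482.4, -38.6, 257.9]
ee_rot: [-0.0, 0.955, -0.296, -0.0]
force: [-1.8, -4.3, -5.9]
grip_width: 0.368
```

Call:
{"fn": "drive_tool", "kwargs": {
  "rows": [
    [[0,0,0,0,0,0.1],[0,0,0.004,0,0,0.2],[0,0,0.009,0,0,0.3],[0,0,0.014,0,0,0.4],[0,0,0.019,0,0,0.5],[0,0,0.024,0,0,0.6],[0,0,0.029,0,0,0.7],[0,0,0.034,0,0,0.8],[0,0,0.039,0,0,0.9],[0,0,0.044,0,0,1]]
  ]
}}

```text
time_s: 43.78
eef_pos: [482.4, -38.4, 262.3]
ee_rot: [-0.0, 0.883, 0.469, 0.0]
force: [0.1, 1.1, -5.0]
grip_width: 0.369
```

Call:
{"fn": "drive_tool", "kwargs": {
  "rows": [
    [[0,0,0,0,0,-0.1],[0,0,0.004,0,0,-0.2],[0,0,0.009,0,0,-0.3],[0,0,0.014,0,0,-0.4],[0,0,0.019,0,0,-0.5]]
  ]
}}

```text
time_s: 44.4
eef_pos: [482.6, -38.4, 264.3]
ee_rot: [0.0, 0.996, 0.094, 0.001]
force: [2.7, 1.8, -3.1]
grip_width: 0.366
```

```bash
python3 -c "
from h import *;st()"
```

```text
t 44.4 pos [482.6 -38.4 264.3] jaw yaw -79.2 z [ 0.002  0.    -1.   ] F [ 2.7  1.8 -3.1] T [ 0.27 -0.49  0.07] w 0.366 j [-0.32  0.39  1.79  0.    0.96  1.06]
```

Call:
{"fn": "drive_tool", "kwargs": {
  "rows": [
    [[0,0,0,0,0,-0.1],[0,0,0.005,0,0,-0.2],[0,0,0.01,0,0,-0.3],[0,0,0.015,0,0,-0.4],[0,0,0.02,0,0,-0.3],[0,0,0.025,0,0,-0.2],[0,0,0.03,0,0,-0.1],[0,0,0.035,0,0,0]]
  ]
}}

```text
time_s: 45.4
eef_pos: [482.6, -38.4, 268.3]
ee_rot: [0.0, 0.995, 0.098, 0.001]
force: [0.2, 0.2, -0.8]
grip_width: 0.371
```

```bash
python3 -c "
from h import *;st()"
```

```text
t 45.4 pos [482.6 -38.4 268.3] jaw yaw -78.8 z [ 0.002  0.    -1.   ] F [ 0.2  0.2 -0.8] T [-0.01  0.01 -0.  ] w 0.371 j [-0.32  0.38  1.79  0.    0.96  1.05]
```

Cartridge 1 is free. I carry it to the middle pocket, (502.7,317.5).

Call:
{"fn": "drive_tool", "kwargs": {
  "rows": [
    [[0,0,0.3,0,0,0],[0,0,0.7,0,0,0],[0,0,1,0,0,0],[0,0,1,0,0,0]]
  ]
}}

```text
time_s: 45.9
eef_pos: [482.7, -38.3, 370.4]
ee_rot: [0.001, 0.995, 0.099, 0.004]
force: [0.2, 0.8, -1.6]
grip_width: 0.368
```

Call:
{"fn": "drive_tool", "kwargs": {
  "rows": [
    [[0.03,0.3,0.12,0,0,0],[0.05,0.8,0.12,0,0,0],[0.06,1,0.12,0,0,0]]
  ]
}}

```text
time_s: 46.28
eef_pos: [488.4, 63.7, 381.2]
ee_rot: [0.001, 0.995, 0.1, 0.003]
force: [0.5, -0.7, -1.5]
grip_width: 0.367
```

Call:
{"fn": "drive_tool", "kwargs": {
  "rows": [
    [[0.03,0.5,0,0,0,0],[0.06,1,0,0,0,0],[0.06,1,0,0,0,0]]
  ]
}}

```text
time_s: 46.65
eef_pos: [493.9, 166.2, 379.7]
ee_rot: [0.0, 0.995, 0.103, 0.002]
force: [0.4, -0.1, -1.6]
grip_width: 0.367
```

Call:
{"fn": "drive_tool", "kwargs": {
  "rows": [
    [[0.03,0.5,0,0,0,0],[0.05,1,0,0,0,0],[0.05,1,0,0,0,0],[0.05,1,0,0,0,0]]
  ]
}}

```text
time_s: 47.15
eef_pos: [499.0, 265.4, 378.8]
ee_rot: [0.001, 0.995, 0.103, 0.001]
force: [-0.2, -1.5, -0.5]
grip_width: 0.363
```

```bash
python3 -c "
from h import *;st()"
```

```text
t 47.15 pos [499.  265.4 378.8] jaw yaw -78.2 z [ 0.002 -0.001 -1.   ] F [-0.2 -1.5 -0.5] T [-0.04  0.01  0.04] w 0.363 j [ 0.28  0.42  1.41 -0.    1.31  1.65]
```

Call:
{"fn": "drive_tool", "kwargs": {
  "rows": [
    [[0.02,0.3,0,0,0,-0.03],[0.037,0.52,0,0,0,-0.03],[0.037,0.52,0,0,0,-0.03],[0.037,0.52,-0.4,0,0,-0.03],[0.037,0.52,-0.8,0,0,-0.03],[0.037,0.52,-0.8,0,0,-0.03]]
  ]
}}

```text
time_s: 47.9
eef_pos: [502.6, 315.8, 296.5]
ee_rot: [0.002, 0.997, 0.079, -0.002]
force: [-0.4, 0.5, -0.4]
grip_width: 0.368
```

```bash
python3 -c "
from h import *;st()
i=shot('side','s18');cv2.imwrite('pics/c18.png',cv2.resize(i[240:384,120:290],(700,593),interpolation=cv2.INTER_CUBIC))"
```

```text
t 47.9 pos [502.6 315.8 296.5] jaw yaw -81.0 z [-0.004 -0.003 -1.   ] F [-0.4  0.5 -0.4] T [ 0.01 -0.06  0.  ] w 0.368 j [ 0.36  0.56  1.42 -0.    1.16  1.78]
```

View pics/c18.png

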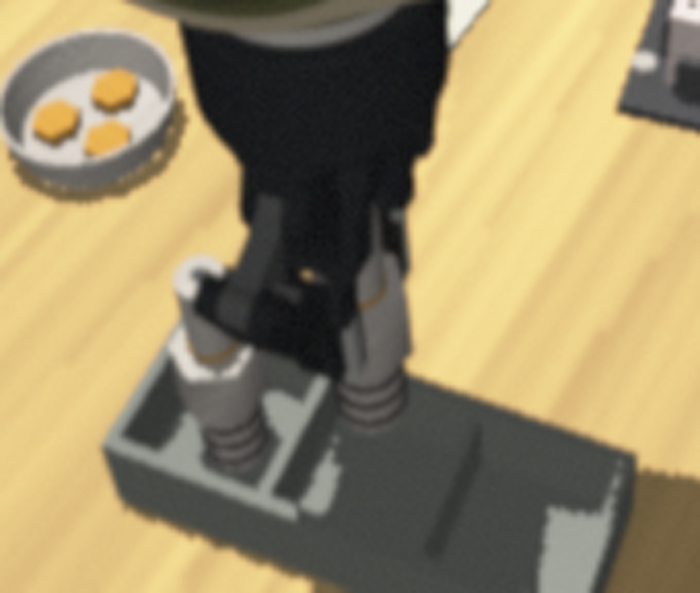

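The nose hangs over the middle pocket. I lower it.

Call:
{"fn": "drive_tool", "kwargs": {
  "rows": [
    [[0,0.015,-0.3,0,0,0],[0,0.015,-0.5,0,0,0],[0,0.015,-0.62,0,0,0],[0,0.015,-0.65,0,0,0],[0,0.015,-0.65,0,0,0]]
  ]
}}

```text
time_s: 48.58
eef_pos: [503.4, 317.8, 235.0]
ee_rot: [0.001, 0.997, 0.079, 0.001]
force: [0.3, -0.1, -1.2]
grip_width: 0.364
```

Call:
{"fn": "drive_tool", "kwargs": {
  "rows": [
    [[0,0,-0.02,0,0,0],[0,0,-0.02,0,0,0],[0,0,-0.02,0,0,0]]
  ]
}}

```text
time_s: 48.95
eef_pos: [503.4, 317.8, 233.2]
ee_rot: [0.001, 0.997, 0.079, 0.001]
force: [-0.0, 0.6, -1.6]
grip_width: 0.371
```

Call:
{"fn": "drive_tool", "kwargs": {
  "rows": [
    [[0,0,-0.02,0,0,0],[0,0,-0.02,0,0,0]]
  ]
}}

```text
time_s: 49.2
eef_pos: [503.4, 317.8, 231.0]
ee_rot: [0.001, 0.997, 0.079, 0.001]
force: [-1.1, 0.6, -1.9]
grip_width: 0.366
```

Call:
{"fn": "drive_tool", "kwargs": {
  "rows": [
    [[0,0,-0.02,0,0,0],[0,0,-0.02,0,0,0]]
  ]
}}

```text
time_s: 49.45
eef_pos: [503.7, 317.8, 230.6]
ee_rot: [0.0, 0.997, 0.079, 0.002]
force: [-2.8, -1.7, 11.0]
grip_width: 0.372
```

On the floor. I release it and head for cartridge 2 at (467.6,39.6).

Call:
{"fn": "drive_tool", "kwargs": {
  "rows": [
    [[0,0,0,0,0,0],[0,0,0,0,0,0],[0,0,0,0,0,0],[0,0,0,0,0,0],[0,0,0.3,0,0,0],[0,0,0.7,0,0,0],[0,0,1,0,0,0],[0,0,1,0,0,0]]
  ],
  "fingers": 0.3
}}

```text
time_s: 50.45
eef_pos: [503.8, 318.0, 332.8]
ee_rot: [-0.0, 0.997, 0.079, 0.004]
force: [0.7, 0.6, -0.7]
grip_width: 0.65
```

Call:
{"fn": "drive_tool", "kwargs": {
  "rows": [
    [[-0.05,-0.5,0.1,0,0,0.01],[-0.12,-1,0.2,0,0,0.02],[-0.12,-1,0.2,0,0,0.02]]
  ]
}}

```text
time_s: 50.82
eef_pos: [491.8, 215.8, 352.5]
ee_rot: [-0.0, 0.996, 0.093, 0.004]
force: [0.5, 0.3, 0.3]
grip_width: 0.649
```

Call:
{"fn": "drive_tool", "kwargs": {
  "rows": [
    [[-0.05,-0.5,0,0,0,0],[-0.12,-1,0,0,0,0],[-0.12,-1,0,0,0,0]]
  ]
}}

```text
time_s: 51.2
eef_pos: [479.7, 114.2, 351.5]
ee_rot: [-0.0, 0.996, 0.091, 0.003]
force: [0.3, 0.1, 0.1]
grip_width: 0.649
```

Call:
{"fn": "drive_tool", "kwargs": {
  "rows": [
    [[-0.05,-0.4,0,0,0,0],[-0.12,-0.73,0,0,0,0],[-0.12,-0.73,0,0,0,0],[-0.12,-0.73,0,0,0,0]]
  ]
}}

```text
time_s: 51.7
eef_pos: [468.0, 42.3, 351.1]
ee_rot: [-0.0, 0.996, 0.092, 0.003]
force: [0.4, 0.3, -0.5]
grip_width: 0.65
```

```bash
python3 -c "
from h import *;st()
i=shot('side','s19')"
```

```text
t 51.7 pos [468.   42.3 351.1] jaw yaw -79.5 z [ 0.005  0.001 -1.   ] F [ 0.4  0.3 -0.5] T [-0.01 -0.    0.03] w 0.65 j [-0.16  0.24  1.74  0.    1.16  1.23]
```

View pics/s19.png

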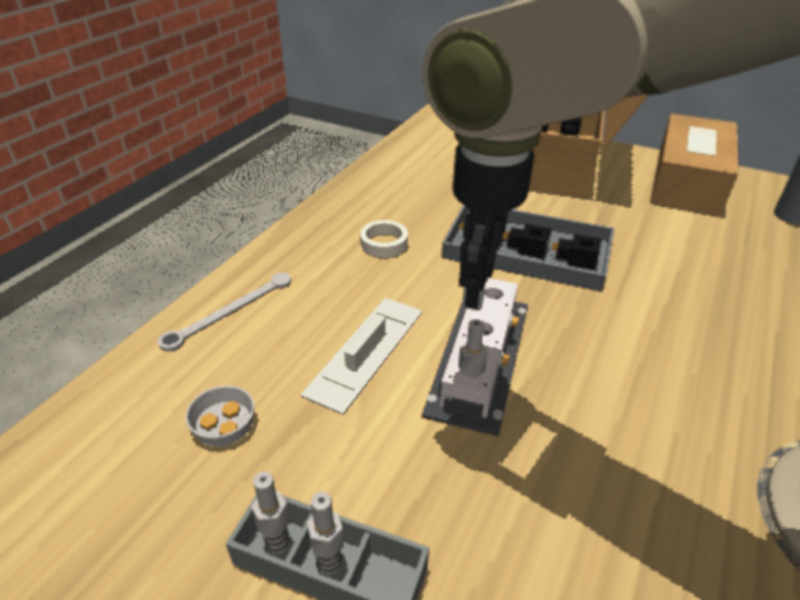

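Two cartridges stand upright in the rack and ports 0 and 1 are open. Next I descend on cartridge 2.

Call:
{"fn": "drive_tool", "kwargs": {
  "rows": [
    [[-0.004,-0.027,0,0,0.003,0],[-0.004,-0.027,0,0,0.003,0],[-0.004,-0.027,-0.27,0,0.003,0],[-0.004,-0.027,-0.27,0,0.003,0]]
  ]
}}

```text
time_s: 52.25
eef_pos: [467.3, 39.9, 323.1]
ee_rot: [-0.001, 0.996, 0.092, -0.001]
force: [0.0, -0.2, 0.0]
grip_width: 0.647
```

```bash
python3 -c "
from h import *;st()"
```

```text
t 52.25 pos [467.3  39.9 323.1] jaw yaw -79.4 z [-0.003  0.002 -1.   ] F [ 0.  -0.2  0. ] T [-0.02 -0.04  0.03] w 0.647 j [-0.17  0.28  1.77  0.    1.09  1.22]
```

Call:
{"fn": "drive_tool", "kwargs": {
  "rows": [
    [[0.002,-0.003,-0.3,0,0,0],[0.002,-0.003,-0.6,0,0,0],[0.002,-0.003,-0.8,0,0,0],[0.002,-0.003,-0.83,0,0,0],[0.002,-0.003,-0.83,0,0,0]]
  ]
}}

```text
time_s: 52.88
eef_pos: [467.9, 39.6, 241.0]
ee_rot: [-0.001, 0.996, 0.092, -0.001]
force: [-0.5, -0.4, 0.1]
grip_width: 0.648
```

Call:
{"fn": "drive_tool", "kwargs": {
  "rows": [
    [[0,0,0,0,0,0],[0,0,0,0,0,0],[0,0,0,0,0,0],[0,0,0,0,0,0],[0,0,0,0,0,0],[0,0,0,0,0,0]]
  ],
  "fingers": -0.6,
  "force": 100
}}

```text
time_s: 53.62
eef_pos: [468.2, 39.7, 242.6]
ee_rot: [-0.001, 0.996, 0.092, 0.0]
force: [-2.1, 1.2, 10.4]
grip_width: 0.372
```

Call:
{"fn": "drive_tool", "kwargs": {
  "rows": [
    [[0,0,0,0,0,0.1],[0,0,0.004,0,0,0.2],[0,0,0.008,0,0,0.3],[0,0,0.012,0,0,0.4],[0,0,0.016,0,0,0.5]]
  ]
}}

```text
time_s: 54.25
eef_pos: [468.0, 39.8, 244.3]
ee_rot: [-0.001, 0.884, 0.468, 0.0]
force: [1.0, 1.2, -4.8]
grip_width: 0.373
```

```bash
python3 -c "
from h import *;st()"
```

```text
t 54.25 pos [468.   39.8 244.3] jaw yaw -34.2 z [-0.001  0.002 -1.   ] F [ 1.   1.2 -4.8] T [ 0.17 -0.21 -0.35] w 0.373 j [-0.17  0.4   1.85  0.    0.89  0.43]
```

Same response as before. I continue the sweeps.

Call:
{"fn": "drive_tool", "kwargs": {
  "rows": [
    [[0,0,0,0,0,-0.1],[0,0,0.004,0,0,-0.2],[0,0,0.009,0,0,-0.3],[0,0,0.014,0,0,-0.4],[0,0,0.019,0,0,-0.5],[0,0,0.024,0,0,-0.6],[0,0,0.029,0,0,-0.7],[0,0,0.034,0,0,-0.8],[0,0,0.039,0,0,-0.9],[0,0,0.044,0,0,-1]]
  ]
}}

```text
time_s: 55.5
eef_pos: [467.6, 39.7, 248.5]
ee_rot: [-0.0, 0.955, -0.296, -0.0]
force: [-2.8, -2.5, -6.7]
grip_width: 0.371
```

Call:
{"fn": "drive_tool", "kwargs": {
  "rows": [
    [[0,0,0,0,0,0.1],[0,0,0.004,0,0,0.2],[0,0,0.009,0,0,0.3],[0,0,0.014,0,0,0.4],[0,0,0.019,0,0,0.5],[0,0,0.024,0,0,0.6],[0,0,0.029,0,0,0.7],[0,0,0.034,0,0,0.8],[0,0,0.039,0,0,0.9],[0,0,0.044,0,0,1]]
  ]
}}

```text
time_s: 56.75
eef_pos: [467.3, 39.9, 252.8]
ee_rot: [-0.001, 0.884, 0.468, -0.0]
force: [1.5, 1.9, -6.9]
grip_width: 0.368
```

Call:
{"fn": "drive_tool", "kwargs": {
  "rows": [
    [[0,0,0,0,0,-0.1],[0,0,0.004,0,0,-0.2],[0,0,0.009,0,0,-0.3],[0,0,0.014,0,0,-0.4],[0,0,0.019,0,0,-0.5],[0,0,0.024,0,0,-0.6],[0,0,0.029,0,0,-0.7],[0,0,0.034,0,0,-0.8],[0,0,0.039,0,0,-0.9],[0,0,0.044,0,0,-1]]
  ]
}}

```text
time_s: 58.0
eef_pos: [467.1, 39.8, 257.2]
ee_rot: [-0.0, 0.955, -0.296, -0.0]
force: [-0.7, -2.0, -5.3]
grip_width: 0.368
```

Call:
{"fn": "drive_tool", "kwargs": {
  "rows": [
    [[0,0,0,0,0,0.1],[0,0,0.004,0,0,0.2],[0,0,0.009,0,0,0.3],[0,0,0.014,0,0,0.4],[0,0,0.019,0,0,0.5],[0,0,0.024,0,0,0.6],[0,0,0.029,0,0,0.7],[0,0,0.034,0,0,0.8],[0,0,0.039,0,0,0.9],[0,0,0.044,0,0,1]]
  ]
}}

```text
time_s: 59.25
eef_pos: [467.1, 40.0, 261.8]
ee_rot: [-0.0, 0.884, 0.468, 0.0]
force: [0.9, 0.4, -5.1]
grip_width: 0.366
```

Call:
{"fn": "drive_tool", "kwargs": {
  "rows": [
    [[0,0,0,0,0,-0.1],[0,0,0.004,0,0,-0.2],[0,0,0.009,0,0,-0.3],[0,0,0.014,0,0,-0.4],[0,0,0.019,0,0,-0.5]]
  ]
}}

```text
time_s: 59.88
eef_pos: [467.3, 39.8, 264.2]
ee_rot: [0.0, 0.996, 0.092, 0.001]
force: [-0.0, -0.3, 1.0]
grip_width: 0.372
```

Call:
{"fn": "drive_tool", "kwargs": {
  "rows": [
    [[0,0,0,0,0,-0.1],[0,0,0.005,0,0,-0.2],[0,0,0.01,0,0,-0.3],[0,0,0.015,0,0,-0.4],[0,0,0.02,0,0,-0.3],[0,0,0.025,0,0,-0.2],[0,0,0.03,0,0,-0.1],[0,0,0.035,0,0,0]]
  ]
}}

```text
time_s: 60.88
eef_pos: [467.3, 39.8, 268.2]
ee_rot: [0.0, 0.996, 0.095, 0.001]
force: [0.5, -0.0, -1.2]
grip_width: 0.367
```

```bash
python3 -c "
from h import *;st()
i=shot('side','s20')"
```

```text
t 60.88 pos [467.3  39.8 268.2] jaw yaw -79.2 z [ 0.003 -0.    -1.   ] F [ 0.5 -0.  -1.2] T [-0.01  0.03 -0.01] w 0.367 j [-0.17  0.36  1.83  0.    0.95  1.22]
```

View pics/s20.png

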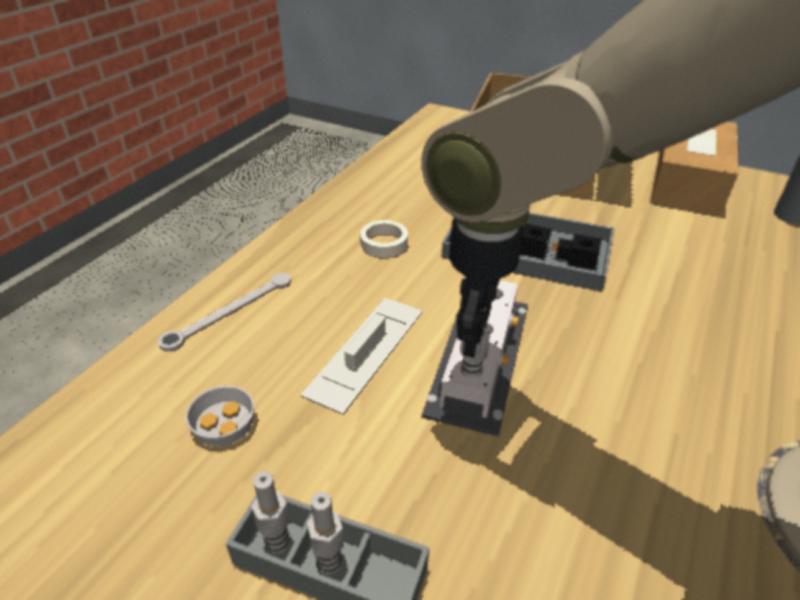

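Cartridge 2 is free and the block is still seated. I carry it to the near pocket, (442,309).

Call:
{"fn": "drive_tool", "kwargs": {
  "rows": [
    [[0,0,0.3,0,0,0],[0,0,0.7,0,0,0],[-0.02,0.3,0.9,0,0,0],[-0.08,0.8,0.9,0,0,0],[-0.08,0.9,0.9,0,0,0]]
  ]
}}

```text
time_s: 61.55
eef_pos: [458.7, 131.8, 358.8]
ee_rot: [0.0, 0.995, 0.098, 0.002]
force: [-0.3, -0.0, -1.8]
grip_width: 0.37
```

Call:
{"fn": "drive_tool", "kwargs": {
  "rows": [
    [[-0.04,0.5,0,0,0,-0.02],[-0.08,0.9,0,0,0,-0.04],[-0.08,0.9,0,0,0,-0.04]]
  ]
}}

```text
time_s: 61.92
eef_pos: [450.3, 223.2, 358.9]
ee_rot: [0.0, 0.998, 0.067, 0.002]
force: [0.2, -0.2, -1.5]
grip_width: 0.368
```

Call:
{"fn": "drive_tool", "kwargs": {
  "rows": [
    [[-0.04,0.5,0,0,0,0],[-0.08,0.87,0,0,0,0],[-0.08,0.87,0,0,0,0],[-0.08,0.87,-0.3,0,0,0],[-0.08,0.87,-0.6,0,0,0],[-0.08,0.87,-0.6,0,0,0]]
  ]
}}

```text
time_s: 62.68
eef_pos: [442.6, 308.8, 297.4]
ee_rot: [0.001, 0.998, 0.066, -0.0]
force: [-0.1, -1.0, -0.6]
grip_width: 0.368
```

```bash
python3 -c "
from h import *;st()
i=shot('side','s21');cv2.imwrite('pics/c21.png',cv2.resize(i[240:384,120:290],(700,593),interpolation=cv2.INTER_CUBIC))"
```

```text
t 62.67 pos [442.6 308.8 297.4] jaw yaw -82.4 z [-0.    -0.002 -1.   ] F [-0.1 -1.  -0.6] T [-0.04  0.05 -0.03] w 0.368 j [ 0.39  0.45  1.59 -0.    1.1   1.83]
```

View pics/c21.png

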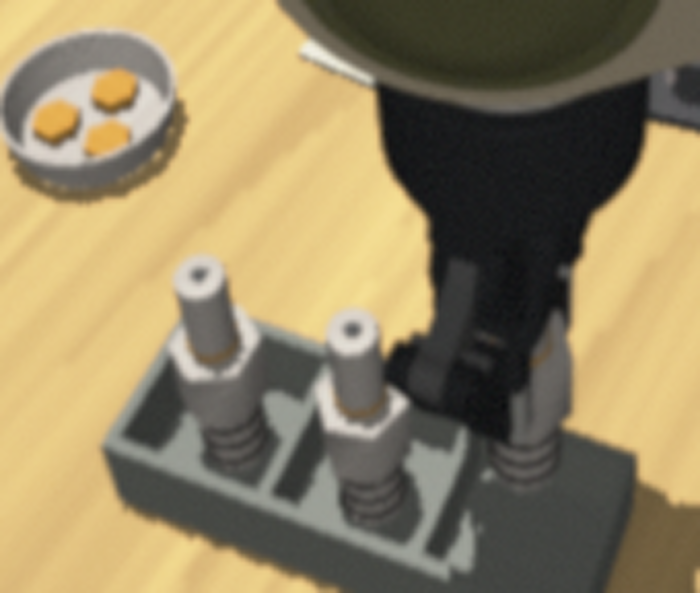

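Cartridge 2 is over the near pocket. I lower it.

Call:
{"fn": "drive_tool", "kwargs": {
  "rows": [
    [[0,0,-0.3,0,0,0],[0,0,-0.5,0,0,0],[0,0,-0.62,0,0,0],[0,0,-0.65,0,0,0],[0,0,-0.65,0,0,0]]
  ]
}}

```text
time_s: 63.35
eef_pos: [443.1, 309.2, 234.9]
ee_rot: [0.0, 0.998, 0.066, 0.002]
force: [0.7, 0.3, -0.4]
grip_width: 0.371
```

Call:
{"fn": "drive_tool", "kwargs": {
  "rows": [
    [[0,0,-0.02,0,0,0],[0,0,-0.02,0,0,0]]
  ]
}}

```text
time_s: 63.6
eef_pos: [443.2, 309.3, 233.2]
ee_rot: [0.0, 0.998, 0.066, 0.002]
force: [0.2, -0.4, -0.4]
grip_width: 0.368
```

Call:
{"fn": "drive_tool", "kwargs": {
  "rows": [
    [[0,0,-0.02,0,0,0],[0,0,-0.02,0,0,0]]
  ]
}}

```text
time_s: 63.85
eef_pos: [443.2, 309.3, 231.1]
ee_rot: [0.0, 0.998, 0.066, 0.002]
force: [-1.1, 0.8, -0.9]
grip_width: 0.37
```

Call:
{"fn": "drive_tool", "kwargs": {
  "rows": [
    [[0,0,-0.015,0,0,0],[0,0,-0.015,0,0,0]]
  ]
}}

```text
time_s: 64.1
eef_pos: [443.3, 309.3, 229.8]
ee_rot: [0.0, 0.998, 0.066, 0.002]
force: [-0.5, 0.1, 2.0]
grip_width: 0.368
```

Call:
{"fn": "drive_tool", "kwargs": {
  "rows": [
    [[0,0,0,0,0,0],[0,0,0,0,0,0],[0,0,0,0,0,0],[0,0,0,0,0,0],[0,0,0.3,0,0,0],[0,0,0.7,0,0,0],[0,0,1,0,0,0],[0,0,1,0,0,0]]
  ],
  "fingers": 0.3
}}

```text
time_s: 65.1
eef_pos: [443.5, 309.4, 331.8]
ee_rot: [-0.001, 0.998, 0.066, 0.004]
force: [0.2, 0.2, -0.1]
grip_width: 0.652
```

```bash
python3 -c "
from h import *;st()
i=shot('side','s22');i=shot('top','t22');cv2.imwrite('pics/c22.png',cv2.resize(i[160:290,190:350],(738,600),interpolation=cv2.INTER_CUBIC))"
```

```text
t 65.1 pos [443.5 309.4 331.8] jaw yaw -82.4 z [ 0.009  0.002 -1.   ] F [ 0.2  0.2 -0.1] T [-0.01 -0.01 -0.02] w 0.652 j [ 0.39  0.41  1.56 -0.    1.17  1.83]
```

View pics/s22.png

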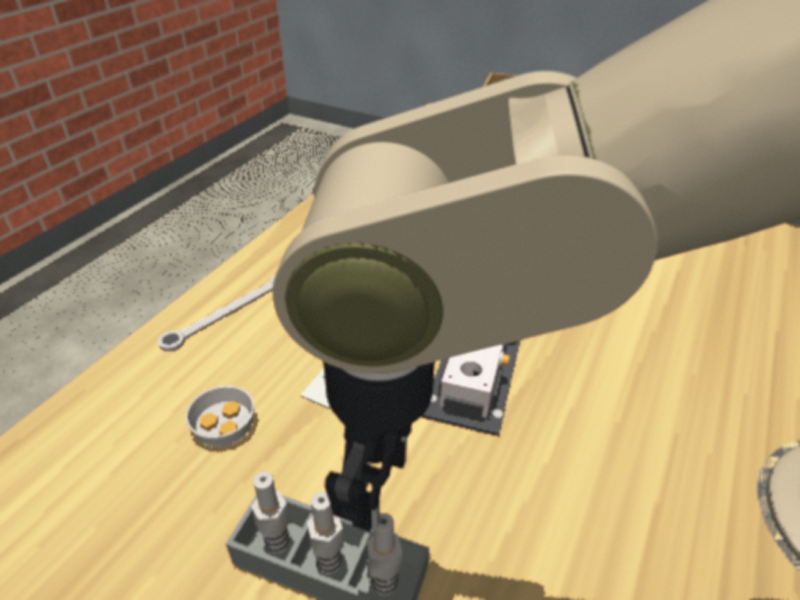

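View pics/c22.png

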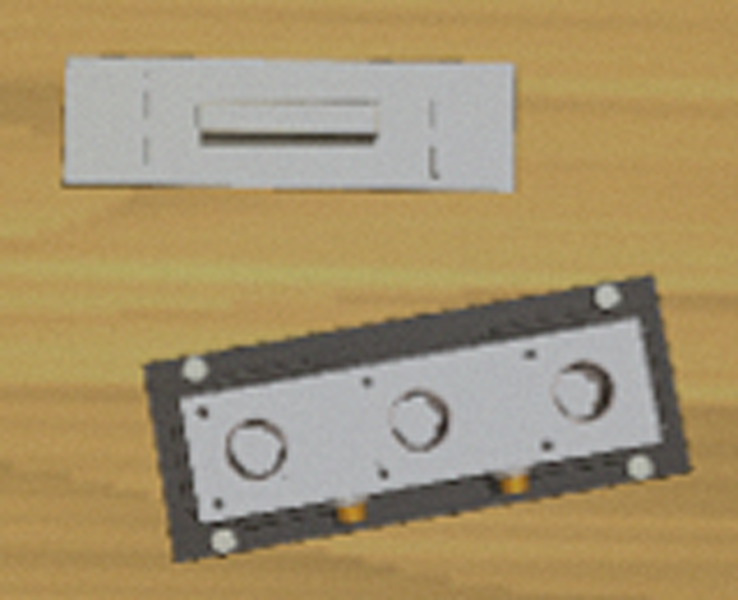

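All three cartridges stand in the rack, and all three ports are open. In the crop, the cover plate corners are about (67,57), (515,63), (514,190) and (63,185). I measure the cover and ports.

Run:
```python
from h import *
im=cv2.imread("pics/t22_raw.png"); hsv=cv2.cvtColor(im,cv2.COLOR_BGR2HSV)
m=((hsv[...,1]<50)&(hsv[...,2]>130)).astype(np.uint8)*255
m=cv2.morphologyEx(m,cv2.MORPH_CLOSE,np.ones((7,7)))
cs,_=cv2.findContours(m,cv2.RETR_EXTERNAL,cv2.CHAIN_APPROX_NONE)
for c in cs:
    if cv2.contourArea(c)<1000: continue
    r=cv2.minAreaRect(c); z=5 if r[0][1]<220 else 56
    b=cv2.boxPoints(r); q=onz("top",b,z)[:,:2]
    w=cv2.minAreaRect((q*10).astype(np.float32)); print(z,[np.round(v,1) for v in r],"ctr",q.mean(0).round(1))
    for i in range(4):
        d=q[i]-q[i-1]; print("   ",round(float(np.linalg.norm(d)),1),round(float(np.degrees(np.arctan2(d[1],d[0]))%180),1))
o=np.array([190,160]); s=4.6125
q=onz("top",np.array([(67,57),(515,63),(514,190),(63,185)])/s+o-.4,5);print("cover c",q.round(1),q.mean(0).round(1))
q=onz("top",np.array([(195,103),(378,102),(376,133),(200,131)])/s+o-.4,36);print("rib",q.round(1),q.mean(0).round(1))
q=onz("top",np.array([(256,449),(419,420),(582,391)])/s+o-.4,56);print("ports",q.round(1))
```

```text
56 [array([280.5, 249.9]), array([ 42.8, 101.3]), np.float64(79.9)] ctr [484.5 -38.2]
    93.4 11.6
    225.5 101.0
    93.8 10.2
    223.2 100.9
5 [array([252.4, 186.3]), array([97.2, 27.9]), np.float64(1.0)] ctr [630.   27.9]
    228.0 90.0
    65.8 0.7
    229.3 90.0
    65.9 179.5
5 [array([175.5,  25.5]), array([51., 69.]), np.float64(90.0)] ctr [1016.9  220.5]
    126.2 1.9
    166.4 91.5
    126.6 1.4
    165.2 91.4
cover c [[661.9 142.4   5. ]
 [662.8 -86.7   5. ]
 [597.7 -86.8   5. ]
 [596.3 142.5   5. ]] [629.7  27.8   5. ]
rib [[635.9  74.5  36. ]
 [638.  -16.3  36. ]
 [622.5 -15.6  36. ]
 [622.   71.7  36. ]] [629.6  28.6  36. ]
ports [[ 467.3   40.1   56. ]
 [ 482.4  -37.9   56. ]
 [ 497.6 -116.    56. ]]
```

Cover centre is (629.8,28.0) with yaw 0°, against the block at (482.4,-38.2) with yaw 10.9°. I go for the rib, turning the jaws by +82°.

Call:
{"fn": "drive_tool", "kwargs": {
  "rows": [
    [[0.2,-0.4,0,0,0.003,0.1],[0.45,-0.8,0,0,0.004,0.2],[0.62,-0.94,0,0,0.005,0.3],[0.62,-0.94,0,0,0.005,0.31]]
  ]
}}

```text
time_s: 65.7
eef_pos: [505.7, 214.2, 327.8]
ee_rot: [-0.001, 0.953, 0.304, -0.003]
force: [-0.8, 0.4, 0.5]
grip_width: 0.656
```

Call:
{"fn": "drive_tool", "kwargs": {
  "rows": [
    [[0.2,-0.4,0,0,0,0.1],[0.45,-0.8,0,0,0,0.2],[0.62,-0.94,0,0,0,0.3],[0.62,-0.94,0,0,0,0.31]]
  ]
}}

```text
time_s: 66.2
eef_pos: [567.8, 120.2, 326.8]
ee_rot: [-0.0, 0.852, 0.523, -0.004]
force: [-0.4, -0.1, 0.5]
grip_width: 0.652
```

Call:
{"fn": "drive_tool", "kwargs": {
  "rows": [
    [[0.2,-0.4,0,0,0,0.1],[0.45,-0.8,0,0,0,0.2],[0.62,-0.92,0,0,0,0.3],[0.62,-0.92,0,0,0,0.3],[0.62,-0.92,0,0,0,0.3]]
  ]
}}

```text
time_s: 66.82
eef_pos: [629.0, 29.8, 326.5]
ee_rot: [0.0, 0.708, 0.707, -0.004]
force: [-0.9, 0.1, -0.3]
grip_width: 0.651
```

```bash
python3 -c "
from h import *;st()"
```

```text
t 66.83 pos [629.   29.8 326.5] jaw yaw -0.1 z [-0.006 -0.006 -1.   ] F [-0.9  0.1 -0.3] T [-0.02 -0.03  0.02] w 0.651 j [-0.14  0.61  1.26 -0.01  1.28 -0.13]
```

Call:
{"fn": "drive_tool", "kwargs": {
  "rows": [
    [[0.008,-0.018,-0.4,0.004,-0.004,0],[0.008,-0.018,-0.8,0.004,-0.004,0],[0.008,-0.018,-0.95,0.004,-0.004,0],[0.008,-0.018,-0.95,0.004,-0.004,0],[0.008,-0.018,-0.95,0.004,-0.004,0]]
  ],
  "fingers": 0.1
}}

```text
time_s: 67.45
eef_pos: [630.1, 28.3, 233.3]
ee_rot: [0.001, 0.708, 0.707, 0.001]
force: [0.4, -0.3, 0.3]
grip_width: 0.548
```

```bash
python3 -c "
from h import *;st()
i=shot('side','s23')"
```

```text
t 67.45 pos [630.1  28.3 233.3] jaw yaw -0.1 z [ 0.003  0.    -1.   ] F [ 0.4 -0.3  0.3] T [-0.02 -0.04  0.  ] w 0.548 j [-0.14  0.71  1.35  0.    1.08 -0.14]
```

View pics/s23.png

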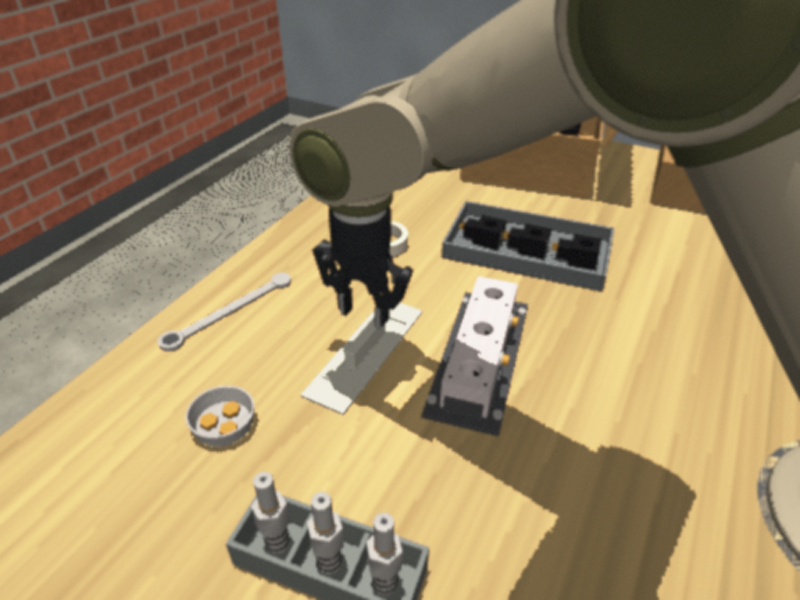

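The jaws straddle the cover's rib, and all three cartridges stand upright. I descend and grip.

Call:
{"fn": "drive_tool", "kwargs": {
  "rows": [
    [[0,0,-0.2,0,0,0],[0,0,-0.4,0,0,0],[0,0,-0.47,0,0,0],[0,0,-0.47,0,0,0]]
  ]
}}

```text
time_s: 68.0
eef_pos: [630.0, 28.2, 185.4]
ee_rot: [0.001, 0.708, 0.707, 0.001]
force: [0.4, -0.0, 0.6]
grip_width: 0.555
```

Call:
{"fn": "drive_tool", "kwargs": {
  "rows": [
    [[0,0,0,0,0,0],[0,0,0,0,0,0],[0,0,0,0,0,0],[0,0,0,0,0,0],[0,0,0,0,0,0]]
  ],
  "fingers": -1,
  "force": 40
}}

```text
time_s: 68.62
eef_pos: [630.2, 28.2, 186.0]
ee_rot: [0.001, 0.708, 0.707, 0.001]
force: [0.8, 0.5, 5.2]
grip_width: 0.177
```

```bash
python3 -c "
from h import *;st()"
```

```text
t 68.62 pos [630.2  28.2 186. ] jaw yaw -0.1 z [ 0.003  0.    -1.   ] F [0.8 0.5 5.2] T [-0.02  0.08 -0.02] w 0.177 j [-0.14  0.77  1.37  0.    1.   -0.14]
```

Call:
{"fn": "drive_tool", "kwargs": {
  "rows": [
    [[0,0,0.2,0,0,0],[0,0,0.6,0,0,0],[0,0,1,0,0,0],[0,0,1,0,0,0]]
  ]
}}

```text
time_s: 69.12
eef_pos: [630.5, 28.2, 290.1]
ee_rot: [0.004, 0.708, 0.707, 0.003]
force: [-0.9, -0.9, -1.7]
grip_width: 0.177
```

Call:
{"fn": "drive_tool", "kwargs": {
  "rows": [
    [[-0.3,-0.13,0,0,0,0.05],[-0.6,-0.27,0,0,0,0.1],[-0.74,-0.33,0,0,0,0.122],[-0.74,-0.33,0,0,0,0.122]]
  ]
}}

```text
time_s: 69.62
eef_pos: [555.9, -5.0, 289.9]
ee_rot: [0.003, 0.637, 0.771, 0.003]
force: [0.4, 0.1, -1.5]
grip_width: 0.18
```

Call:
{"fn": "drive_tool", "kwargs": {
  "rows": [
    [[-0.3,-0.13,0,0,0,0],[-0.6,-0.27,0,0,0,0],[-0.74,-0.33,0,0,0,0],[-0.74,-0.33,0,0,0,0],[-0.74,-0.33,0,0,0,0]]
  ]
}}

```text
time_s: 70.25
eef_pos: [482.7, -37.8, 289.9]
ee_rot: [0.003, 0.637, 0.771, 0.003]
force: [0.5, -0.5, -1.4]
grip_width: 0.178
```

```bash
python3 -c "
from h import *;st()
i=shot('side','s24')"
```

```text
t 70.25 pos [482.7 -37.8 289.9] jaw yaw 10.8 z [ 0.009  0.002 -1.   ] F [ 0.5 -0.5 -1.4] T [-0.04 -0.06 -0.01] w 0.178 j [-0.32  0.35  1.77  0.01  1.01 -0.51]
```

View pics/s24.png

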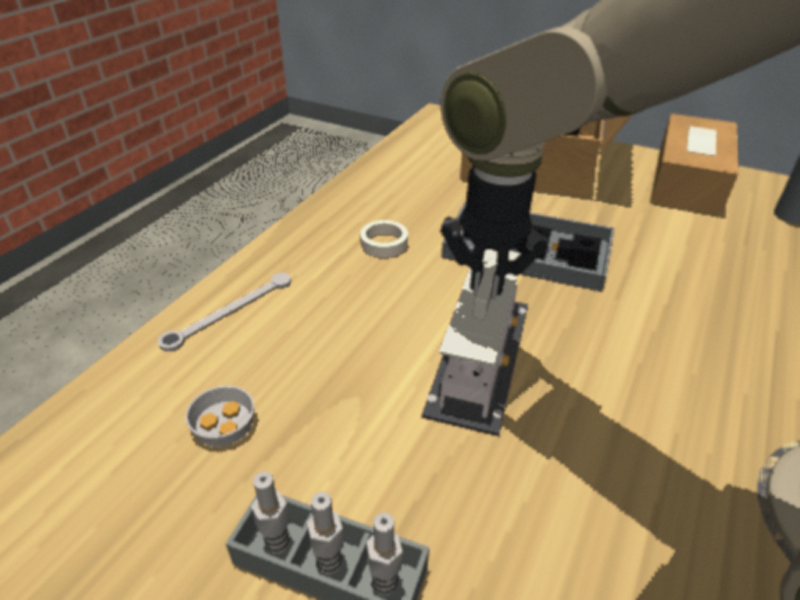

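The cover is over the block. I level the tool and lower.

Call:
{"fn": "drive_tool", "kwargs": {
  "rows": [
    [[0,-0.004,-0.1,-0.001,0.006,0],[0,-0.004,-0.25,-0.001,0.006,0],[0,-0.004,-0.38,-0.001,0.006,0],[0,-0.004,-0.42,-0.001,0.006,0],[0,-0.004,-0.42,-0.001,0.006,0]]
  ]
}}

```text
time_s: 70.92
eef_pos: [482.7, -38.2, 247.6]
ee_rot: [-0.001, 0.637, 0.771, -0.0]
force: [0.3, -0.8, -0.5]
grip_width: 0.177
```

```bash
python3 -c "
from h import *;st()"
```

```text
t 70.92 pos [482.7 -38.2 247.6] jaw yaw 10.8 z [-0.001  0.    -1.   ] F [ 0.3 -0.8 -0.5] T [ 0.01  0.01 -0.04] w 0.177 j [-0.32  0.42  1.81 -0.    0.92 -0.51]
```

Call:
{"fn": "drive_tool", "kwargs": {
  "rows": [
    [[0,0,-0.02,0,0,0],[0,0,-0.04,0,0,0],[0,0,-0.045,0,0,0],[0,0,-0.045,0,0,0]]
  ]
}}

```text
time_s: 71.42
eef_pos: [482.7, -38.2, 243.2]
ee_rot: [-0.0, 0.637, 0.771, -0.0]
force: [-0.3, 0.0, -1.1]
grip_width: 0.176
```

Call:
{"fn": "drive_tool", "kwargs": {
  "rows": [
    [[0,0,-0.015,0,0,0],[0,0,-0.015,0,0,0]]
  ]
}}

```text
time_s: 71.68
eef_pos: [482.7, -38.2, 242.0]
ee_rot: [-0.0, 0.637, 0.771, -0.0]
force: [-1.8, 1.0, 3.3]
grip_width: 0.182
```

```bash
python3 -c "
from h import *;st()
i=shot('side','s25');cv2.imwrite('pics/c25.png',cv2.resize(i[120:290,240:380],(494,600),interpolation=cv2.INTER_CUBIC))"
```

```text
t 71.67 pos [482.7 -38.2 242. ] jaw yaw 10.8 z [-0.001 -0.    -1.   ] F [-1.8  1.   3.3] T [ 0.08  0.24 -0.02] w 0.182 j [-0.32  0.43  1.81 -0.    0.9  -0.51]
```

View pics/c25.png

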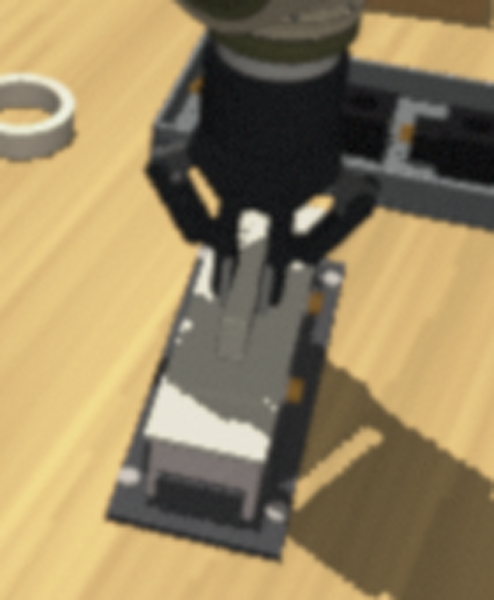

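The cover touches the block squarely at 3 N. I release it, withdraw upward, and clear the top camera's view.

Call:
{"fn": "drive_tool", "kwargs": {
  "rows": [
    [[0,0,0,0,0,0],[0,0,0,0,0,0],[0,0,0,0,0,0],[0,0,0,0,0,0],[0,0,0.3,0,0,0],[0,0,0.7,0,0,0],[0,0,1,0,0,0],[0,0,1,0,0,0]]
  ],
  "fingers": 0.1
}}

```text
time_s: 72.72
eef_pos: [482.9, -38.2, 343.8]
ee_rot: [0.002, 0.637, 0.771, 0.001]
force: [0.1, 0.6, 0.3]
grip_width: 0.549
```

Call:
{"fn": "drive_tool", "kwargs": {
  "rows": [
    [[-0.3,0.4,0,0,0,0],[-0.6,0.8,0,0,0,0],[-0.9,1,0,0,0,0],[-0.9,1,0,0,0,0]]
  ]
}}

```text
time_s: 73.22
eef_pos: [391.6, 62.8, 343.1]
ee_rot: [0.001, 0.636, 0.771, 0.0]
force: [0.3, -0.1, 0.1]
grip_width: 0.549
```

Call:
{"fn": "drive_tool", "kwargs": {
  "rows": [
    [[-0.2,0.4,0,0,0,0],[-0.2,0.8,0,0,0,0],[-0.2,1,0,0,0,0],[-0.2,1,0,0,0,0]]
  ]
}}

```text
time_s: 73.72
eef_pos: [372.0, 163.2, 342.5]
ee_rot: [0.001, 0.636, 0.772, -0.0]
force: [0.1, -0.3, -0.2]
grip_width: 0.55
```

Run:
```python
from h import *
st()
shot('side','s26');im=shot('top','t26')
hsv=cv2.cvtColor(im,cv2.COLOR_BGR2HSV)
m=((hsv[...,1]<60)&(hsv[...,2]>130)).astype(np.uint8)*255
m=cv2.morphologyEx(m,cv2.MORPH_CLOSE,np.ones((7,7)));m=cv2.morphologyEx(m,cv2.MORPH_OPEN,np.ones((9,9)))
cs,_=cv2.findContours(m,cv2.RETR_EXTERNAL,cv2.CHAIN_APPROX_NONE)
for c in cs:
    if cv2.contourArea(c)<1000: continue
    r=cv2.minAreaRect(c); b=cv2.boxPoints(r); q=onz("top",b,61)[:,:2]
    print(np.round(r[0],1),"ctr",q.mean(0).round(1))
    for i in range(4):
        d=q[i]-q[i-1]; print("   ",round(float(np.linalg.norm(d)),1),round(float(np.degrees(np.arctan2(d[1],d[0]))%180),1))
```

```text
t 73.72 pos [372.  163.2 342.5] jaw yaw 11.1 z [ 0.001 -0.001 -1.   ] F [ 0.1 -0.3 -0.2] T [-0.   -0.02 -0.03] w 0.55 j [ 0.12  0.12  1.92 -0.    1.11 -0.07]
[280.9 250.4] ctr [483.5 -38.8]
    68.4 11.1
    230.6 100.5
    68.7 9.6
    228.9 100.4
[171.5  25.5] ctr [991.9 219.2]
    120.0 1.8
    121.4 91.5
    120.3 1.4
    120.6 91.4
```

View pics/t26.png

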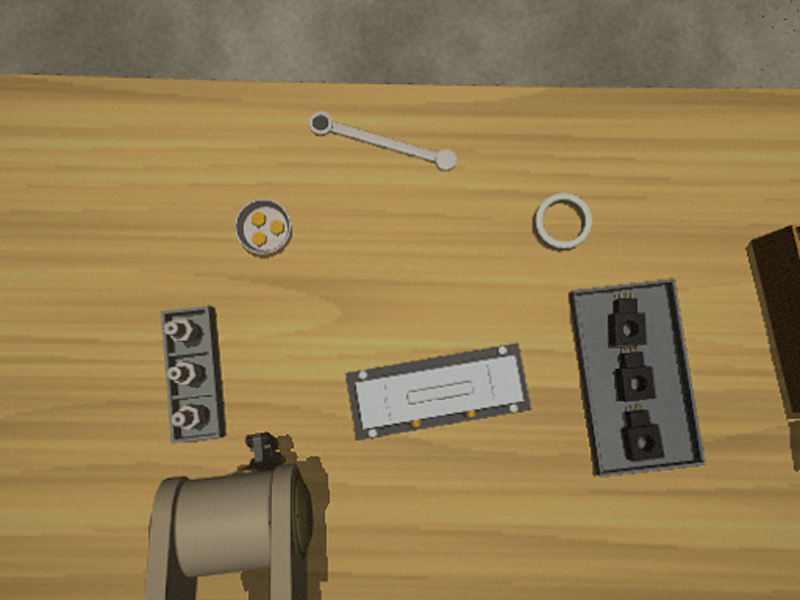

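View pics/s26.png

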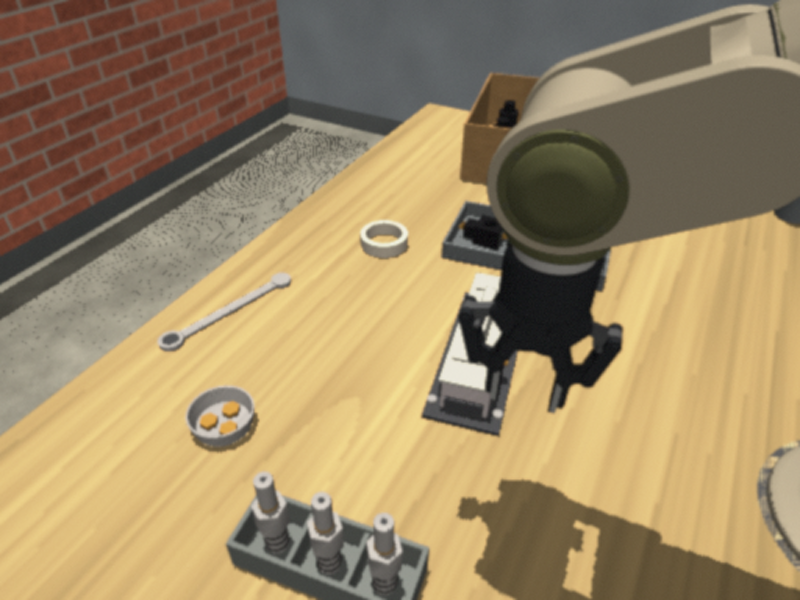

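The cover is centred at (483.5,-38.8) with yaw about 10.4°, against the block at (482.5,-38.5) and 10.9°: within about 1 mm and 0.01 rad. The coils, cartridges, dish and tape are all in place, and the arm is clear.

```bash
python3 -c "
from rig import ctrl
print(ctrl.finish_job())"
```

```text
the job is handed in; nothing more can be done
None
```

I handed the job in at about 74 s of the 210 s allowed. It gave no verdict, so the result rests on my own checks.

- **Coils:** All three were on the block. I lifted them off and laid them in the grey tray, and the last top view shows all three flat inside it.
- **Cartridges:** I worked each one out with ±45° turns, rising about 0.5 mm for every 9° turned. The pull read 5–7 N, and the block stayed seated in every picture. All three stand upright in the rack, one per pocket.
- **Cover:** It was knocked aside by a few centimetres during the run, so I measured it again before picking it up. It now lies about 1 mm from the block's centre and within about 0.01 rad of square.
- **Bystanders:** The nut dish and tape roll show no visible movement, and the gripper was clear of everything.

**Where readings disagreed:**
- Tube-top heights measured across both cameras came out 5–7 mm below the nominal 132 mm. I used the given heights with the top camera instead, and the grasps fitted.
- Touching down gave brief upward forces: 21 N with the last coil and 11 N with the middle cartridge, both under the 40 N limit.

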